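Return a drained tasting board to the pile

ROBOT

A 6-joint arm with a two-finger parallel gripper is mounted at the origin on a cart in front of the work surface, level with it; the furniture and walls round the work are solid. World frame = base frame: x ahead of the robot, y to its left, z up, the work surface at z = 0. Lengths are in m, angles in rad, forces in N, time in s.
With the tool pointing down it reaches from about 0.35 to 0.975 m from the base axis. Payload 4.9 kg.
Tool frame: the origin (TCP) lies at the very end of the fingers, on their centre line; the grasp point (between the pads) lies 19 mm behind it; z points along the fingers, y is the line along which they close (so a half turn about z gives the same grasp; the last joint's range is limited). The gripper opens to 85 mm and grips with 20 to 120 N. Pads are 22 mm wide; open, the fingers measure 114 mm over their backs; the gripper's body (76 mm by 85 mm) begins 54 mm behind the grasp point. The pads swing forward as they close: fully open they stand 13 mm farther back than shut.
Start: joints at [-1.246, 0.053, 1.613, -0, 1.476, -0.119], TCP at [0.268, -0.564, 0.231] pointing down, gripper open.
Joint ranges: [-3.01, 3.01], [-1.01, 2.22], [0.06, 2.58], [-1.02, 4.17], [0.09, 2.62], [-3.14, 3.14]. Speed limits (rad/s): [2.57, 2.57, 3.14, 3.14, 3.14, 3.14].

INTERFACE

Orientations are given as a rotation vector (axis times angle).
In Python, from station import ctrl, imaging gives the robot as it stands.
- The arm moves only by the tool play_rows, never from a script. Its argument "series" is a list of rows, each a list of 3 entries, a list of its own where there are three numbers: the opening, from 0 (shut) to 1 (fully open), then the shift along the tool's x, y, z each as a share of 0.05 m, from -1 to 1, then the turn, a rotation vector about the tool's x, y, z each as a share of 8 degrees, from -1 to 1. In form: [[grip, [dx, dy, dz], [ax, ay, az]], ...]. A call has 1 to 8 rows; each row shifts and turns the commanded pose from where the row before left it, along the tool's axes as they then stand; what a row does not reach is not made up. A row lasts 1/8 s, in which the tool goes at most 62.5 mm and 10.7 degrees, less where a joint would pass 70% of its speed; a pose out of reach is approached as far as the arm can. A call with a number of a shift or a turn outside -1 to 1 is refused whole. A call with a gripper value outside its range is refused whole. The fingers move at their own pace and stop on an object; "force" is the grip in N (left out, the last holds). Time passes only in rows, so rows that do not move let the fingers close. It gives the time, the measured TCP pose, the force, the opening and the grip force at its end, in the units of the state.
- ctrl.get_obs(): the state, without advancing time (a new reading comes with each control period).
- imaging.get_image(name): name is "scene" or "side" or "wrist"; returns a dict with "color" (420x560x3 uint8, blue, green, red), "fx", "fy", "cx", "cy" (pixels), "extrinsics" (4x4, takes a point from world to camera coordinates); the wrist camera has in their place "hand_eye" (4x4, takes a point from camera to tool coordinates, whose origin is the TCP and whose axes are the flange's). Camera axes: x right, y down, z forward; pixel columns grow to the right and rows downward; lengths in m; the calibration is good to about 2 mm. The wrist camera is an equidistant fisheye: a pixel r from the principal point sees the ray r / f radians off the axis. A picture is of the moment at which its call begins: read the wrist's pose just before it. There is no depth.
- ctrl.finish_job(): hands the job in; it is judged then, once.
The state is a dict: "t": time; "q": joint angles; "dq": joint speeds; "effort": joint torques, N m; "tool_pos": TCP position; "tool_rot": TCP orientation; "contact_force": force on the tool from outside, world axes, zero at the start; "wrist_torque": the same for the moment, N m; "opening": finger opening in m; "grip_force": force on a finger pad.
Only numpy, scipy, OpenCV 4.12 (cv2) and the standard library are available. Lean on these libraries where they do the work, as an engineer would, in place of code of your own. Each camera call takes 0.05 s, during which the arm holds its last target. There are 200 camera calls.

TASK

Take the wooden tasting board that stands on edge in the draining rack and lean it on the sloping rest, seated against the rest's lip, and let go of it there. Then take it again by its two long sides and lower it flat onto the pile of boards until you feel it touch, square and flush with the pile, without pressing hard or letting it drop. Leave the cup, the apple and the dishes where they are.

Things in the scene. Friction and masses are not known exactly. Their poses are not given: they have to be found in the camera images.
- board_center (a point): centre of the loose wooden tasting board: slab 150 mm long, 64 wide, 22 thick, about 0.15 kg. Own axes: x along its length, y through its thickness, z across its width. It starts standing on a long edge in the rack, z up, lower edge 12 mm and top edge 76 mm above the worktop. Both faces and both ends are alike
- board: the same tasting board; origin at the middle of the long edge it first stands on (32 mm from its centre, along its own -z), axes as above
- rack: white draining rack, fixed, a plate 150 x 130 x 12 mm; origin at the centre of its underside. Two slots along its x: at y = -30 mm (the board) and +30 mm (empty), each between four steel pegs at x = -55 and +55 mm, standing 32 mm above the plate with 1 to 3 mm play beside the board. Nothing stands beside the middle 100 mm of the board's length
- rest_seat (a point): where the board's centre lies when seated on the sloping rest, 90 mm above the worktop. Axes as the rest's: x along the board's length, z up; the slope rises at 45 degrees toward +y, so it faces up and toward -y. The seated board has one face on the slope, its x parallel to the rest's x (either way) and a long edge down against the lip
- rest: sloping aluminium rest, fixed, 140 x 130 mm, 110 high; origin at its underside, below the seat. Slope (64 mm long, as the board is wide) and lip are two rails only, at x = 38 to 66 mm either side. The 76 mm between them is open down to a base plate 8 mm high: room for fingers behind the board and below its lower edge. The lip stands 15 mm off the slope; its inner corner is 60 mm above the worktop
- stack_base: white sprung stand, 190 x 100 x 10 mm, fixed, under the pile of tasting boards; origin at the centre of its underside, z up. The pile is centred on it, 150 mm along x by 64 along y, as the board. The pile's height differs each time and is not given: its top is 36 to 98 mm above the worktop, not at whole board thicknesses. Pressed, the pile sinks 1 mm per 2 N, 12 mm at most
- powder_cup: bystander: plastic cup with screw cap, 62 mm across, 73 mm high, stands behind the work; origin at the centre of its underside
- apple: bystander: apple about 74 mm across, behind the work; origin at its underside
- petri_dishes: bystander: two stacked white dishes, 90 mm across, 32 mm high, behind the work; origin at their underside

How it is judged:
By the outcome, as a careful person would: the job done as asked, in the order asked, and still so for the second after the job is handed in, with the robot touching nothing.
It also fails if it takes over 70 s, if anything falls off the work surface, if the arm or the gripper's body presses on something with over 40 N, if the wrist force passes 120 N, or if a joint passes its speed limit or range.

## Working session

There is one attempt and no reset: what is moved stays moved. The work goes in short steps, Python scripts to look and compute and a tool call to move; the robot and the scene stay as the last step left them, time stands still between calls to the robot, and variables do not carry over. Pictures are saved under pics/ and viewed, at most 10 in all, crops included, and the job is handed in when it is done.

Besides the shell and the picture viewer there is one more tool, called after "Request:" as name([rows], argument=value, ...), one row to a line, values as JSON. play_rows: Moves the arm, as the interface text tells. Shift numbers are shares of 0.05 m and turn numbers shares of 8 degrees, none past 1 either way. Its arguments: {"type":"object","properties":{"series":{"type":"array"},"force":{"type":"number"}},"required":["series"]}

```bash
ls; mkdir -p pics; python3 - <<'E'
from station import ctrl, imaging
import cv2,numpy as np
o=ctrl.get_obs(); print({k:np.round(v,3).tolist() for k,v in o.items()})
for n in ["scene","side"]:
    im=imaging.get_image(n); cv2.imwrite(f"pics/{n}0.png",im["color"]); np.savez(f"{n}.npz",**im)
    E=im["extrinsics"]; print(n,im["fx"],im["cx"],im["cy"],-E[:3,:3].T@E[:3,3],E[2,:3])
E
```

```text
pics
{'t': 0.0, 'q': [-1.246, 0.053, 1.614, -0.0, 1.476, -0.119], 'dq': [-0.0, -0.001, -0.001, -0.001, 0.002, -0.0], 'effort': [0.001, -39.368, -37.018, -0.0, 0.007, 0.0], 'tool_pos': [0.268, -0.564, 0.23], 'tool_rot': [-3.063, -0.691, 0.0], 'contact_force': [0.39, -0.336, 0.053], 'wrist_torque': [0.031, 0.014, 0.026], 'grip_force': 0.0, 'opening': 0.085}
scene 545.800554341273 279.7140966121464 207.18370032938526 [-0.19679843  0.81680432  0.85456744] [ 0.56638929 -0.60321278 -0.56154921]
side 463.76810292620513 280.97517427431495 210.7914827328237 [0.18003502 0.93789354 0.68643958] [ 0.34241533 -0.79386708 -0.50252045]
```

View pics/scene0.png

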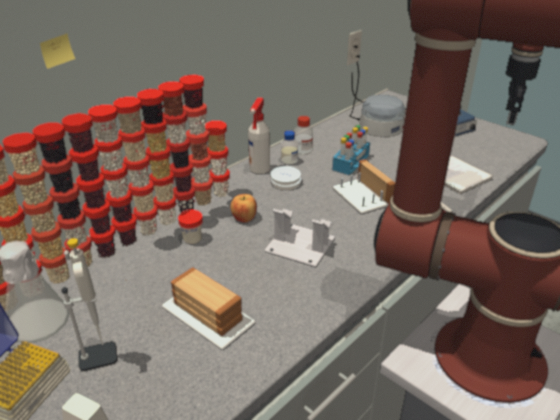

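View pics/side0.png

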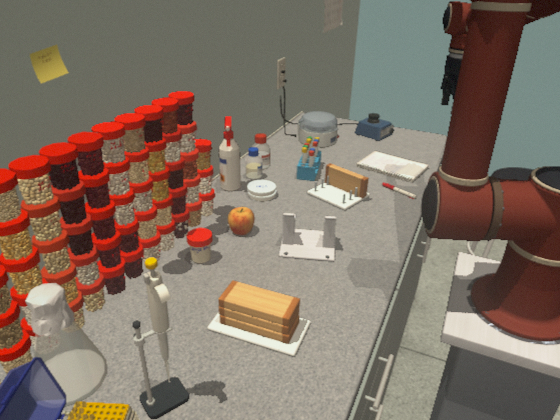

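Both views show the pile (scene 205,305; side 260,315), the rest (scene 300,240; side 308,237), and the rack with the board (scene 370,185; side 340,187). The cup, apple and dishes are behind them. I'll make an enlarged composite to pick exact corners.

```bash
python3 - <<'E'
import cv2,numpy as np
s=np.load("side.npz")["color"]; c=np.load("scene.npz")["color"]
def cr(im,x,y,w=100,h=75): return cv2.resize(im[y:y+h,x:x+w],(400,300),interpolation=cv2.INTER_CUBIC)
a=np.vstack([np.hstack([cr(s,290,150),cr(s,260,195)]),np.hstack([cr(s,205,275,110,82),cr(c,155,262,110,82)])])
cv2.imwrite("pics/comp.png",a)
E
```

```text
(no output)
```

View pics/comp.png

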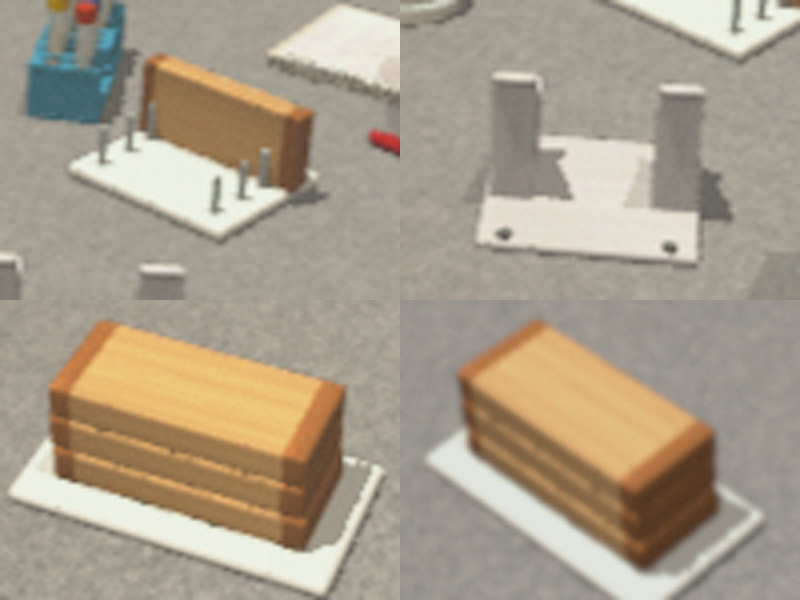

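The composite shows the rack with the board's top edge, the rest seen from its back (tops at 73–92 px), and the pile's top corners and stand corners. I'll cast rays for those.

```bash
cat > h.py <<'E'
import numpy as np
from scipy.spatial.transform import Rotation as R
def ray(im,u,v):
    E=im["extrinsics"]; d=E[:3,:3].T@np.array([(u-im["cx"])/im["fx"],(v-im["cy"])/im["fy"],1]); return -E[:3,:3].T@E[:3,3],d
def onz(im,u,v,z):
    o,d=ray(im,u,v); return o+d*(z-o[2])/d[2]
def tri(rs):
    A=0;b=0;
    for o,d in rs:
        d=d/np.linalg.norm(d);P=np.eye(3)-np.outer(d,d);A=A+P;b=b+P@o
    p=np.linalg.solve(A,b); return p,max(np.linalg.norm(np.cross(d/np.linalg.norm(d),p-o)) for o,d in rs)
E
python3 - <<'E'
from h import *
np.set_printoptions(precision=4,suppress=True)
s=dict(np.load("side.npz"));c=dict(np.load("scene.npz"))
f=lambda x,y,X,Y,k:(X+x/k-.5+.5/k,Y+y/k-.5+.5/k)
print("rack plate");[print(onz(s,*f(x,y,290,150,4),.012)) for x,y in[(70,168),(220,236),(317,180)]]
P=[onz(s,*f(x,y,290,150,4),.076) for x,y in[(147,62),(163,55),(287,118),(312,110)]];print("board",*P,np.linalg.norm(P[0]-P[2]),np.linalg.norm(P[0]-P[1]))
P=[onz(s,*f(x-400,y,260,195,4),.11) for x,y in[(492,73),(543,76),(657,88),(704,92)]];print("rest top",*P,np.linalg.norm(P[0]-P[3]))
P=[onz(s,*f(x-400,y,260,195,4),0) for x,y in[(477,244),(697,264)]];print("rest base",*P,np.linalg.norm(P[0]-P[1]))
a=[(50,388),(108,322),(343,383),(283,460)];b=[(458,375),(543,322),(714,432),(622,492)]
k=400/110
T=[tri([ray(s,*f(x,y-300,205,275,k)),ray(c,*f(X-400,Y-300,155,262,k))]) for (x,y),(X,Y) in zip(a,b)]
for t in T:print("stack",t)
q=[t[0] for t in T];print(np.mean(q,0),[np.linalg.norm(q[i]-q[i-1]) for i in range(4)])
print("base");[print(onz(s,*f(x,y-300,205,275,k),.01)) for x,y in[(10,493),(325,585),(383,462)]]
E
```

```text
rack plate
[ 0.6145 -0.2721  0.012 ]
[ 0.4767 -0.2209  0.012 ]
[ 0.4347 -0.3382  0.012 ]
board [ 0.5836 -0.3524  0.076 ] [ 0.5765 -0.3709  0.076 ] [ 0.4562 -0.304   0.076 ] [ 0.4428 -0.3257  0.076 ] 0.13630605551963942 0.019783883703350595
rest top [0.565  0.0348 0.11  ] [0.5354 0.0244 0.11  ] [0.4676 0.0074 0.11  ] [ 0.4402 -0.0007  0.11  ] 0.12971754049975592
rest base [0.561  0.0616 0.    ] [0.4284 0.0217 0.    ] 0.13844881573412163
stack (array([0.5665, 0.342 , 0.0744]), np.float64(0.0011460189814476575))
stack (array([0.5659, 0.2789, 0.075 ]), np.float64(0.000507982456342275))
stack (array([0.4233, 0.2725, 0.0753]), np.float64(0.002086657510792225))
stack (array([0.4316, 0.3344, 0.0684]), np.float64(0.002237270144518985))
[0.4968 0.3069 0.0733] [np.float64(0.13531539727685923), np.float64(0.06315271218010177), np.float64(0.1427006471035487), np.float64(0.06282543394773829)]
base
[0.5838 0.3626 0.01  ]
[0.3998 0.35   0.01  ]
[0.405  0.2516 0.01  ]
```

```bash
cat >> h.py <<'E'
def Rt(yaw,tilt=0):
    "tool x along yaw (deg), z down, then tilt (deg) about tool x"
    c,s=np.cos(np.radians(yaw)),np.sin(np.radians(yaw))
    return R.from_matrix(np.array([[c,s,0],[s,-c,0],[0,0,-1.]]))*R.from_rotvec([np.radians(tilt),0,0])
def plan(tgt,Rg,o=None,g=1,n=None,st=.045,p0=None,R0=None):
    if o is None and p0 is None:
        from station import ctrl; o=ctrl.get_obs()
    if p0 is None: p0,R0=np.array(o["tool_pos"]),R.from_rotvec(o["tool_rot"])
    rv=(R0.inv()*Rg).as_rotvec(); d=np.array(tgt)-p0
    n=n or int(max(np.ceil(np.linalg.norm(d)/st),np.ceil(np.degrees(np.linalg.norm(rv))/7.6),1))
    p,Q=p0.copy(),R0;rows=[]
    for i in range(1,n+1):
        t=p0+d*i/n; a=np.round(Q.inv().apply(t-p)/.05,2); b=np.round(np.degrees((Q.inv()*(R0*R.from_rotvec(rv*i/n))).as_rotvec())/8,2)
        rows.append([g,a.tolist(),b.tolist()]); p=p+Q.apply(a*.05);Q=Q*R.from_rotvec(np.radians(b*8))
    print(len(rows),str(rows).replace(" ","")); return p,Q
E
python3 - <<'E'
from h import *
from station import imaging
im=imaging.get_image("wrist"); print(np.round(im["hand_eye"],3).tolist(),im["fx"],im["cx"],im["cy"])
plan([.515,-.338,.23],Rt(-20.4),n=8)
E
```

```text
[[-0.001, -0.953, -0.303, 0.077], [1.0, -0.001, -0.0, 0.0], [-0.0, -0.303, 0.953, -0.142], [0.0, 0.0, 0.0, 1.0]] 325.19226210127806 282.95020711520357 209.718784360733
8 [[1,[0.8,-0.25,0.0],[-0.0,0.0,0.72]],[1,[0.77,-0.32,0.0],[-0.0,0.0,0.71]],[1,[0.74,-0.4,0.0],[-0.0,0.0,0.72]],[1,[0.69,-0.47,0.01],[-0.01,0.0,0.71]],[1,[0.64,-0.54,-0.0],[0.0,0.0,0.72]],[1,[0.58,-0.59,-0.0],[0.0,0.0,0.72]],[1,[0.53,-0.66,-0.0],[0.0,0.0,0.71]],[1,[0.45,-0.7,-0.0],[-0.0,0.0,0.72]]]
```

Request:
play_rows([
  [1, [0.8, -0.25, 0.0], [0, 0, 0.72]],
  [1, [0.77, -0.32, 0.0], [0, 0, 0.71]],
  [1, [0.74, -0.4, 0.0], [0, 0, 0.72]],
  [1, [0.69, -0.47, 0], [0, 0, 0.71]],
  [1, [0.64, -0.54, 0], [0, 0, 0.72]],
  [1, [0.58, -0.59, 0], [0, 0, 0.72]],
  [1, [0.53, -0.66, 0], [0, 0, 0.71]],
  [1, [0.45, -0.7, 0], [0, 0, 0.72]],
])

```text
t: 1.15
tool_pos: [0.5159, -0.3374, 0.2309]
tool_rot: [-3.091, 0.562, 0.001]
contact_force: [-0.3, -0.2, 0.4]
opening: 0.0856
grip_force: 0.0
```

Request:
play_rows([
  [1, [0, 0, 0], [0, 0, 0]],
  [1, [0, 0, 0], [0, 0, 0]],
])

```text
t: 1.4
tool_pos: [0.5147, -0.3387, 0.2309]
tool_rot: [3.092, -0.555, -0.001]
contact_force: [0.4, -0.0, 0.5]
opening: 0.0856
grip_force: 0.0
```

```bash
cat > snap.py <<'E'
import sys
from station import ctrl,imaging
from h import *
import cv2
o=ctrl.get_obs(); im=imaging.get_image("wrist"); n=sys.argv[1]
np.savez(n+".npz",p=o["tool_pos"],r=o["tool_rot"],**im); cv2.imwrite(f"pics/{n}.png",im["color"])
print(np.round(o["tool_pos"],4),np.round(R.from_rotvec(o["tool_rot"]).as_matrix()[:,0],3),np.round(o["q"],3),np.round(o["contact_force"],2),o["t"])
E
cat >> h.py <<'E'
def wray(d,u,v):
    x,y=u-d["cx"],v-d["cy"]; r=np.hypot(x,y); th=r/d["fx"]
    c=np.array([np.sin(th)*x/r,np.sin(th)*y/r,np.cos(th)]); Q=R.from_rotvec(d["r"]).as_matrix(); H=d["hand_eye"]
    return d["p"]+Q@H[:3,3],Q@H[:3,:3]@c
def wz(d,u,v,z):
    o,k=wray(d,u,v); return o+k*(z-o[2])/k[2]
E
python3 snap.py w1
```

```text
[ 0.5147 -0.3387  0.2309] [ 0.937 -0.348 -0.001] [-7.020e-01  3.300e-02  1.634e+00 -1.000e-03  1.475e+00  1.224e+00] [ 0.45 -0.02  0.54] 1.4
```

View pics/w1.png

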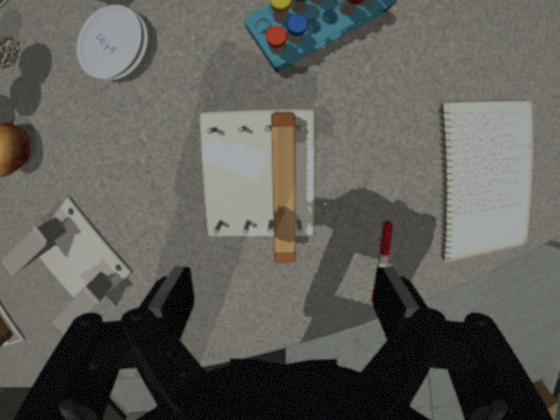

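The wrist view shows the board's top edge from (273,113) to (295,262) in the rack's right slot. The rest is at lower left. I'll fit the board's edge by mask.

```bash
python3 - <<'E'
from h import *
import cv2
d=dict(np.load("w1.npz")); hsv=cv2.cvtColor(d["color"],cv2.COLOR_BGR2HSV)
m=cv2.inRange(hsv,(5,100,60),(22,255,255)); m[:,:250]=0;m[:,320:]=0;m[:95]=0;m[280:]=0
m=cv2.morphologyEx(m,cv2.MORPH_OPEN,np.ones((3,3)))
c=max(cv2.findContours(m,0,1)[0],key=cv2.contourArea)[:,0]
P=np.array([wz(d,u,v,.076)[:2] for u,v in c])
r=cv2.minAreaRect((P*1000).astype(np.float32));print(r); b=cv2.boxPoints(r);print(b)
ctr=np.array(r[0])/1000
for yaw in(-18,-20.4,-22,r[2],r[2]-90):
  a=np.radians(yaw);x=(P-ctr)@[np.cos(a),np.sin(a)];y=(P-ctr)@[-np.sin(a),np.cos(a)];print(yaw,np.ptp(x),np.ptp(y))
# edges
a=np.radians(-20.4);x=(P-ctr)@[np.cos(a),np.sin(a)];y=(P-ctr)@[-np.sin(a),np.cos(a)];
for s in(1,-1):
  k=(abs(x)<.06)&(s*y>0); f=np.polyfit(x[k],y[k],1);print("yaw",-20.4+np.degrees(np.arctan(f[0])),"off",f[1])
E
```

```text
((514.6585083007812, -339.99688720703125), (20.017959594726562, 147.53866577148438), 70.09354400634766)
[[ 441.889   -324.29044]
 [ 580.6122  -374.52524]
 [ 587.428   -355.70334]
 [ 448.70483 -305.46854]]
-18 0.14778457089581729 0.024126227304646232
-20.4 0.14744839905278573 0.021145152130681542
-22 0.14757854331126474 0.025107046716605363
70.09354400634766 0.020017937684470265 0.1475386843867264
-19.906455993652344 0.1475386843867264 0.020017937684470265
yaw -19.61975108638666 off 0.009105307635058393
yaw -19.892102276873185 off -0.009681416386631869
```

```bash
python3 - <<'E'
from h import *
a=plan([.5147,-.34,.036],Rt(-19.8),n=6)
E
```

```text
6 [[1,[0.0,0.0,0.65],[0.0,0.0,-0.01]],[1,[0.0,0.01,0.65],[0.0,0.0,-0.02]],[1,[0.01,-0.0,0.65],[0.0,0.0,-0.01]],[1,[-0.0,0.0,0.65],[0.0,0.0,-0.01]],[1,[0.0,0.0,0.65],[0.0,0.0,-0.02]],[1,[0.0,0.01,0.65],[0.0,0.0,-0.01]]]
```

Request:
play_rows([
  [1, [0, 0.02, 0.65], [0, 0, -0.08]],
  [1, [0, 0, 0.65], [0, 0, 0]],
  [1, [0, 0, 0.65], [0, 0, 0]],
  [1, [0, 0, 0.65], [0, 0, 0]],
  [1, [0, 0, 0.65], [0, 0, 0]],
  [1, [0, 0, 0.65], [0, 0, 0]],
  [1, [0, 0, 0], [0, 0, 0]],
  [1, [0, 0, 0], [0, 0, 0]],
], force=40)

```text
t: 2.45
tool_pos: [0.515, -0.3406, 0.0377]
tool_rot: [3.094, -0.541, 0.002]
contact_force: [-0.9, 0.6, 1.2]
opening: 0.0856
grip_force: 0.0
```

Request:
play_rows([
  [0, [0, 0, 0], [0, 0, 0]],
  [0, [0, 0, 0], [0, 0, 0]],
  [0, [0, 0, 0], [0, 0, 0]],
  [0, [0, 0, 0], [0, 0, 0]],
  [0, [0, 0, 0], [0, 0, 0]],
  [0, [0, 0, 0], [0, 0, 0]],
  [0, [0, 0, 0], [0, 0, 0]],
  [0, [0, 0, 0], [0, 0, 0]],
], force=40)

```text
t: 3.45
tool_pos: [0.5152, -0.3397, 0.0369]
tool_rot: [3.095, -0.539, 0.001]
contact_force: [1.0, 0.2, 5.4]
opening: 0.0215
grip_force: 40.7
```

```bash
python3 - <<'E'
from h import *
plan([.515,-.15,.24],Rt(15.9),g=0,p0=np.array([.515,-.34,.24]),R0=Rt(-19.8),n=6)
E
```

```text
6 [[0,[-0.21,-0.6,0.0],[0.0,0.0,-0.74]],[0,[-0.16,-0.61,0.0],[0.0,0.0,-0.75]],[0,[-0.08,-0.63,0.0],[0.0,0.0,-0.74]],[0,[-0.03,-0.63,0.0],[0.0,0.0,-0.75]],[0,[0.05,-0.63,0.0],[0.0,0.0,-0.74]],[0,[0.11,-0.63,0.0],[0.0,0.0,-0.74]]]
```

Request:
play_rows([
  [0, [0, 0, -0.4], [0, 0, 0]],
  [0, [0, 0, -0.6], [0, 0, 0]],
  [0, [0, 0, -0.76], [0, 0, 0]],
  [0, [0, 0, -0.76], [0, 0, 0]],
  [0, [0, 0, -0.76], [0, 0, 0]],
  [0, [0, 0, -0.76], [0, 0, 0]],
  [0, [0, 0, 0], [0, 0, 0]],
])

```text
t: 4.32
tool_pos: [0.5161, -0.3407, 0.2432]
tool_rot: [3.091, -0.539, 0.01]
contact_force: [0.5, -0.2, -0.6]
opening: 0.0213
grip_force: 40.0
```

Request:
play_rows([
  [0, [-0.21, -0.6, 0.0], [0, 0, -0.74]],
  [0, [-0.16, -0.61, 0.0], [0, 0, -0.75]],
  [0, [-0.08, -0.63, 0.0], [0, 0, -0.74]],
  [0, [-0.03, -0.63, 0.0], [0, 0, -0.75]],
  [0, [0.05, -0.63, 0.0], [0, 0, -0.74]],
  [0, [0.11, -0.63, 0.0], [0, 0, -0.74]],
  [0, [0, 0, 0], [0, 0, 0]],
  [0, [0, 0, 0], [0, 0, 0]],
])

```text
t: 5.32
tool_pos: [0.5141, -0.1493, 0.237]
tool_rot: [-3.111, -0.434, 0.003]
contact_force: [-0.0, -0.3, -1.2]
opening: 0.0212
grip_force: 40.0
```

```bash
python3 snap.py w2
```

```text
[ 0.5141 -0.1493  0.237 ] [ 0.962  0.274 -0.002] [-0.422 -0.165  1.812 -0.     1.496  0.872] [-0.02 -0.29 -1.19] 5.325
```

View pics/w2.png

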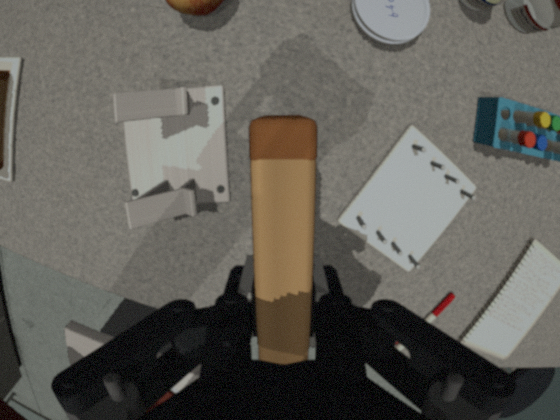

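The wrist view shows the held board centred and parallel in the fingers. The rest is at (175,150) with base corners near (222,86) and (229,201), and rail tops at left (113–129, 95–227). I'll enlarge it to pick the corners.

```bash
python3 - <<'E'
import cv2,numpy as np
c=np.load("w2.npz")["color"][75:237,90:250]; cv2.imwrite("pics/w2r.png",cv2.resize(c,(592,600),fx=0,fy=0,interpolation=cv2.INTER_CUBIC))
E
```

```text
(no output)
```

View pics/w2r.png

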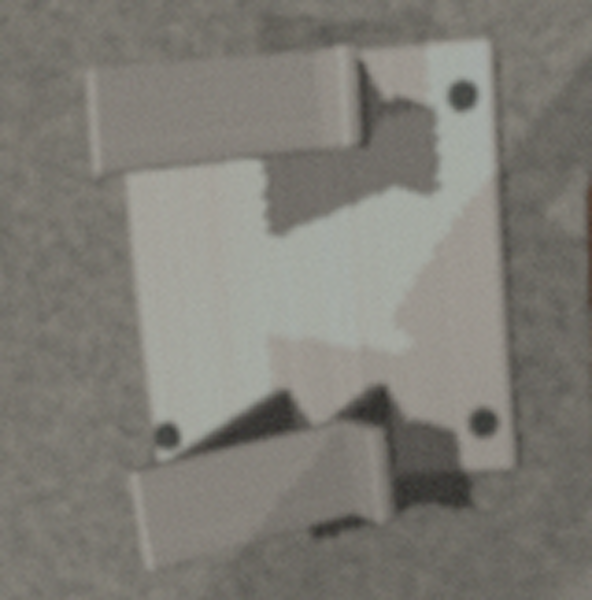

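```bash
python3 - <<'E'
from h import *
np.set_printoptions(precision=4,suppress=True)
d=dict(np.load("w2.npz")); k=3.7; f=lambda x,y:(90+x/k-.4,75+y/k-.4)
g=lambda pts,z:np.array([wz(d,*f(*p),z) for p in pts])
B=g([(490,40),(517,468),(128,178),(155,460)],.008); H=g([(462,95),(484,422),(167,436)],.008); T=g([(88,70),(150,568),(96,173),(133,473)],.11)
ang=lambda a,b:np.degrees(np.arctan2(*(a-b)[:2][::-1]))
print(B);print("len",np.linalg.norm(B[0]-B[1]),"yaw",ang(B[0],B[1]),ang(B[2],B[3]))
print("holes",H,ang(H[0],H[1]),np.linalg.norm(H[0]-H[1]),np.linalg.norm(H[2]-H[1]),"plate centre from diagonal holes",(H[0]+H[2])/2)
print("tops",T,ang(T[0],T[1]),np.linalg.norm(T[0]-T[1]),np.linalg.norm(T[2]-T[3]),T[:2].mean(0))
yaw=15.9;a=np.radians(yaw);X=np.array([np.cos(a),np.sin(a)]);Y=np.array([-X[1],X[0]])
for n,p in(("B",B),("H",H),("T",T),("lip",g([(358,47),(390,520)],.07)),("lipin",g([(337,48),(370,430)],.0706))):print(n,p[:,:2]@X,p[:,:2]@Y)
E
```

```text
[[ 0.5972 -0.0544  0.008 ]
 [ 0.467  -0.0959  0.008 ]
 [ 0.5287  0.0565  0.008 ]
 [ 0.4352  0.0296  0.008 ]]
len 0.13664969323135262 yaw 17.701708049300784 16.047424236708945
holes [[ 0.5786 -0.0503  0.008 ]
 [ 0.4791 -0.082   0.008 ]
 [ 0.445   0.0262  0.008 ]] 17.686311781791307 0.10435346158536805 0.11349100431565373 plate centre from diagonal holes [ 0.5118 -0.012   0.008 ]
tops [[ 0.5688  0.0228  0.11  ]
 [ 0.4477 -0.0159  0.11  ]
 [ 0.5445  0.0149  0.11  ]
 [ 0.4721 -0.008   0.11  ]] 17.72055623407549 0.1271562653313206 0.07593081134640933 [0.5082 0.0034 0.11  ]
B [0.5595 0.4229 0.5239 0.4267] [-0.2159 -0.2202 -0.0905 -0.0907]
H [0.5426 0.4383 0.4352] [-0.2069 -0.2101 -0.0967]
T [0.5533 0.4262 0.5278 0.4519] [-0.1339 -0.138  -0.1349 -0.1371]
lip [0.555 0.426] [-0.1922 -0.1941]
lipin [0.5551 0.452 ] [-0.1866 -0.1906]
```

```bash
python3 - <<'E'
from h import *
np.set_printoptions(precision=4,suppress=True)
d=dict(np.load("w2.npz"));s=dict(np.load("side.npz")); k=3.7; f=lambda x,y:(90+x/k-.4,75+y/k-.4); h=lambda x,y:(260+(x-400)/4-.4,195+y/4-.4)
for nm,W,S in(("slope edge",[(95,70),(157,568),(103,172),(140,472)],[(492,73),(704,92),(543,76),(657,88)]),("back edge",[(88,70),(150,568)],[(492,80),(704,99)])):
  P=[tri([wray(d,*f(*w)),ray(s,*h(*q))]) for w,q in zip(W,S)]
  for p in P:print(nm,p[0],p[1])
  print("mid",np.mean([p[0] for p in P],0),"yaw",np.degrees(np.arctan2(*(P[0][0]-P[1][0])[1::-1])))
# base front-right hole check, base back corners
for w,q in(((128,178),None),):pass
E
```

```text
slope edge [0.569  0.0245 0.1036] 0.00041260723635922343
slope edge [ 0.444  -0.0145  0.1016] 0.00011412066261700904
slope edge [0.5418 0.0153 0.1038] 0.0025370101778243105
slope edge [ 0.4707 -0.0062  0.1022] 0.001111093258138079
mid [0.5064 0.0048 0.1028] yaw 17.32675117691835
back edge [0.568  0.028  0.1007] 0.00011089633834257113
back edge [ 0.4424 -0.0112  0.0989] 0.00046899100321624957
mid [0.5052 0.0084 0.0998] yaw 17.29596664534482
```

```bash
cat >> h.py <<'E'
SEAT=np.array([.5154,-.0242,.09]); SY=17.3
_a=np.radians(SY); X=np.array([np.cos(_a),np.sin(_a),0]); Y=np.array([-X[1],X[0],0]); Z=np.array([0,0,1.])
N=(Z-Y)/2**.5; U=(Y+Z)/2**.5   # slope normal, up the slope
E
python3 - <<'E'
from h import *
R1=Rt(SY,-45); tz=R1.apply([0,0,1]); print(tz,-U)
p,Q=plan(SEAT+.007*tz+.09*N+.004*U,R1,g=0,n=8)
plan(SEAT+.007*tz+.006*N+.004*U,R1,g=0,p0=p,R0=Q,n=4)
E
```

```text
[ 0.21027579 -0.67511784 -0.70710678] [ 0.21027579 -0.67511784 -0.70710678]
8 [[0,[0.09,-0.14,0.21],[-0.7,0.01,-0.02]],[0,[0.1,-0.15,0.2],[-0.71,0.01,-0.02]],[0,[0.09,-0.18,0.19],[-0.7,0.01,-0.02]],[0,[0.09,-0.19,0.16],[-0.71,0.01,-0.02]],[0,[0.1,-0.21,0.15],[-0.7,0.01,-0.02]],[0,[0.09,-0.22,0.13],[-0.7,0.01,-0.03]],[0,[0.1,-0.23,0.1],[-0.71,0.01,-0.02]],[0,[0.09,-0.24,0.08],[-0.7,0.01,-0.02]]]
4 [[0,[0.0,-0.42,-0.0],[-0.0,0.0,0.0]],[0,[0.0,-0.42,-0.0],[-0.0,0.0,0.0]],[0,[0.0,-0.42,-0.0],[-0.0,0.0,0.0]],[0,[0.0,-0.42,-0.0],[-0.0,0.0,0.0]]]
```

Request:
play_rows([
  [0, [0.09, -0.14, 0.21], [-0.7, 0.01, -0.02]],
  [0, [0.1, -0.15, 0.2], [-0.71, 0.01, -0.02]],
  [0, [0.09, -0.18, 0.19], [-0.7, 0.01, -0.02]],
  [0, [0.09, -0.19, 0.16], [-0.71, 0.01, -0.02]],
  [0, [0.1, -0.21, 0.15], [-0.7, 0.01, -0.02]],
  [0, [0.09, -0.22, 0.13], [-0.7, 0.01, -0.03]],
  [0, [0.1, -0.23, 0.1], [-0.71, 0.01, -0.02]],
  [0, [0.09, -0.24, 0.08], [-0.7, 0.01, -0.02]],
])

```text
t: 6.38
tool_pos: [0.5355, -0.087, 0.1522]
tool_rot: [2.331, 0.354, 0.15]
contact_force: [0.4, 0.1, -1.8]
opening: 0.0218
grip_force: 40.1
```

Request:
play_rows([
  [0, [0, 0, 0], [0, 0, 0]],
  [0, [0, 0, 0], [0, 0, 0]],
  [0, [0, 0, 0], [0, 0, 0]],
])

```text
t: 6.75
tool_pos: [0.5362, -0.0876, 0.1541]
tool_rot: [2.334, 0.353, 0.151]
contact_force: [-0.6, -1.1, -1.8]
opening: 0.0215
grip_force: 40.1
```

```bash
python3 snap.py w3; python3 - <<'E'
from h import *
from station import imaging
import cv2
s=imaging.get_image("side");np.savez("s3.npz",**s)
R1=Rt(SY,-45); tz=R1.apply([0,0,1])
plan(SEAT+.007*tz+.006*N+.004*U,R1,g=0,n=5)
w=np.load("w3.npz")["color"]; c=cv2.resize(s["color"][150:290,230:416],None,fx=3,fy=3)
cv2.imwrite("pics/m3.png",np.hstack([cv2.resize(w,(480,360)),cv2.resize(c,(320,240+120))]))
E
```

```text
[ 0.5362 -0.0876  0.1541] [0.955 0.297 0.003] [ 0.056 -0.123  2.064 -0.856  1.14   1.679] [-0.63 -1.1  -1.83] 6.75
5 [[0,[-0.0,-0.34,0.0],[0.0,-0.0,-0.0]],[0,[-0.01,-0.35,0.01],[0.0,-0.01,-0.01]],[0,[-0.0,-0.34,0.0],[0.0,0.0,-0.0]],[0,[-0.01,-0.35,0.01],[0.01,-0.0,-0.0]],[0,[-0.0,-0.34,0.0],[-0.0,-0.0,-0.01]]]
```

View pics/m3.png

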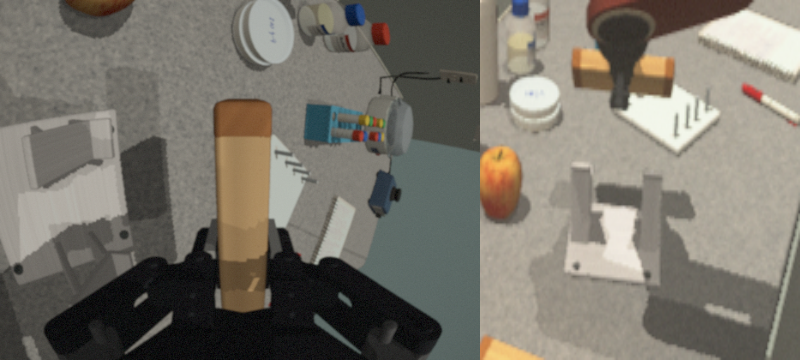

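The picture shows the board held level at 45° in front of the rest, parallel to it, with nothing in the way. Next is the approach along the slope normal.

Request:
play_rows([
  [0, [0, -0.34, 0], [0, 0, 0]],
  [0, [-0.01, -0.35, 0.01], [0, 0, 0]],
  [0, [0, -0.34, 0], [0, 0, 0]],
  [0, [-0.01, -0.35, 0.01], [0, 0, 0]],
  [0, [0, -0.2, 0], [0, 0, 0]],
  [0, [0, -0.1, 0], [0, 0, 0]],
  [0, [0, 0, 0], [0, 0, 0]],
])

```text
t: 7.72
tool_pos: [0.5171, -0.0308, 0.0924]
tool_rot: [2.333, 0.356, 0.149]
contact_force: [0.4, -0.2, -1.7]
opening: 0.0218
grip_force: 40.1
```

```bash
cat > chk.py <<'E'
from h import *
from station import ctrl
o=ctrl.get_obs(); p=np.array(o["tool_pos"]); Q=R.from_rotvec(o["tool_rot"]); c=p-.007*Q.apply([0,0,1])-SEAT; f=np.array(o["contact_force"])
print("centre-seat mm X,U,N",np.round(1000*np.array([c@X,c@U,c@N]),1),"force",np.round([f@X,f@U,f@N],1),"tz.U",np.round(Q.apply([0,0,1])@U,4))
E
python3 chk.py
```

```text
centre-seat mm X,U,N [-0.4  3.9  6.5] force [ 0.3 -1.4 -1. ] tz.U -1.0
```

Free so far. I'll take small steps onto the slope.

Request:
play_rows([
  [0, [0, -0.04, 0], [0, 0, 0]],
  [0, [0, -0.03, 0], [0, 0, 0]],
  [0, [0, -0.03, 0], [0, 0, 0]],
  [0, [0, 0, 0], [0, 0, 0]],
])

```text
t: 8.22
tool_pos: [0.516, -0.0276, 0.0889]
tool_rot: [2.333, 0.356, 0.149]
contact_force: [-0.0, 0.1, -1.8]
opening: 0.0212
grip_force: 40.1
```

```bash
python3 chk.py
```

```text
centre-seat mm X,U,N [-0.5  3.8  1.6] force [ 0.  -1.2 -1.3] tz.U -1.0
```

Request:
play_rows([
  [0, [0, -0.02, 0], [0, 0, 0]],
  [0, [0, -0.02, 0], [0, 0, 0]],
  [0, [0, 0, 0], [0, 0, 0]],
])

```text
t: 8.6
tool_pos: [0.5156, -0.0262, 0.0875]
tool_rot: [2.333, 0.356, 0.149]
contact_force: [-0.2, -0.4, -1.4]
opening: 0.0213
grip_force: 40.1
```

```bash
python3 chk.py
```

```text
centre-seat mm X,U,N [-0.5  3.8 -0.4] force [-0.3 -1.2 -0.7] tz.U -1.0
```

Request:
play_rows([
  [0, [0, 0, 0.03], [0, 0, 0]],
  [0, [0, 0, 0.03], [0, 0, 0]],
  [0, [0, 0, 0], [0, 0, 0]],
])

```text
t: 8.98
tool_pos: [0.5162, -0.0282, 0.0855]
tool_rot: [2.333, 0.356, 0.149]
contact_force: [-2.0, 1.5, 0.3]
opening: 0.0219
grip_force: 40.3
```

```bash
python3 chk.py
```

```text
centre-seat mm X,U,N [-0.4  0.9 -0.3] force [-1.5  1.7 -1.2] tz.U -1.0
```

Request:
play_rows([
  [0, [0, -0.02, 0], [0, 0, 0]],
  [0, [0, -0.02, 0], [0, 0, 0]],
  [0, [0, 0, 0], [0, 0, 0]],
])

```text
t: 9.35
tool_pos: [0.5162, -0.0282, 0.0855]
tool_rot: [2.329, 0.354, 0.148]
contact_force: [-1.5, -5.6, 4.6]
opening: 0.0218
grip_force: 40.2
```

```bash
python3 chk.py
```

```text
centre-seat mm X,U,N [-0.4  0.9 -0.3] force [-3.1 -0.2  6.7] tz.U -1.0
```

Request:
play_rows([
  [0, [0, 0, 0.02], [0, 0, 0]],
  [0, [0, 0, 0], [0, 0, 0]],
])

```text
t: 9.6
tool_pos: [0.5163, -0.0283, 0.0854]
tool_rot: [2.33, 0.354, 0.148]
contact_force: [-7.4, -0.2, 10.9]
opening: 0.0214
grip_force: 41.6
```

```bash
python3 chk.py
```

```text
centre-seat mm X,U,N [-0.4  0.9 -0.3] force [-7.1  9.1  6.2] tz.U -1.0
```

The board bears lightly on both the slope and the lip, and its position agrees with the measured seat. I'll release it.

Request:
play_rows([
  [0.35, [0, 0, 0], [0, 0, 0]],
  [0.5, [0, 0, 0], [0, 0, 0]],
  [0.6, [0, 0, 0], [0, 0, 0]],
  [0.6, [0, 0, 0], [0, 0, 0]],
  [0.6, [0, 0, 0], [0, 0, 0]],
  [0.6, [0, 0, 0], [0, 0, 0]],
])

```text
t: 10.35
tool_pos: [0.516, -0.0276, 0.0832]
tool_rot: [2.333, 0.356, 0.149]
contact_force: [0.2, 1.1, 0.0]
opening: 0.0512
grip_force: 0.0
```

Request:
play_rows([
  [0.6, [0, 0, -0.4], [0, 0, 0]],
  [0.6, [0, 0, -0.7], [0, 0, 0]],
  [0.6, [0, 0, -0.8], [0, 0, 0]],
  [0.6, [0, 0, -0.8], [0, 0, 0]],
  [0.6, [0, 0, -0.4], [0, 0, 0]],
  [1, [0, 0, 0], [0, 0, 0]],
])

```text
t: 11.1
tool_pos: [0.4839, 0.0781, 0.1942]
tool_rot: [2.334, 0.357, 0.153]
contact_force: [0.3, -0.1, 0.1]
opening: 0.0678
grip_force: 0.0
```

```bash
python3 - <<'E'
from h import *
p,Q=plan(SEAT+.2*Z+.02*N,Rt(SY,0),n=7)
p,Q=plan(SEAT+.14*N,Rt(SY,45),n=7,p0=p,R0=Q)
E
```

```text
7 [[1,[-0.0,0.47,0.02],[0.8,-0.01,0.0]],[1,[-0.0,0.46,-0.03],[0.81,-0.0,0.0]],[1,[-0.0,0.46,-0.08],[0.8,-0.0,0.0]],[1,[-0.0,0.45,-0.13],[0.81,-0.01,0.0]],[1,[-0.0,0.43,-0.18],[0.8,-0.0,0.01]],[1,[-0.0,0.41,-0.23],[0.8,-0.01,-0.0]],[1,[-0.01,0.38,-0.28],[0.81,-0.0,-0.0]]]
7 [[1,[0.0,0.24,0.33],[0.8,-0.0,0.0]],[1,[0.0,0.28,0.3],[0.81,-0.0,0.0]],[1,[0.0,0.31,0.27],[0.8,-0.0,0.0]],[1,[0.0,0.34,0.23],[0.8,-0.0,0.0]],[1,[0.0,0.36,0.19],[0.81,-0.0,0.0]],[1,[0.0,0.38,0.15],[0.8,-0.0,0.0]],[1,[0.0,0.39,0.11],[0.8,-0.0,0.0]]]
```

Request:
play_rows([
  [1, [0, 0.47, 0.02], [0.8, -0.01, 0]],
  [1, [0, 0.46, -0.03], [0.81, 0, 0]],
  [1, [0, 0.46, -0.08], [0.8, 0, 0]],
  [1, [0, 0.45, -0.13], [0.81, -0.01, 0]],
  [1, [0, 0.43, -0.18], [0.8, 0, 0.01]],
  [1, [0, 0.41, -0.23], [0.8, -0.01, 0]],
  [1, [-0.01, 0.38, -0.28], [0.81, 0, 0]],
  [1, [0, 0, 0], [0, 0, 0]],
])

```text
t: 12.1
tool_pos: [0.5193, -0.042, 0.3031]
tool_rot: [3.106, 0.46, -0.003]
contact_force: [0.6, -0.1, -0.6]
opening: 0.0855
grip_force: 0.0
```

Request:
play_rows([
  [1, [0, 0, 0], [0, 0, 0]],
])

```text
t: 12.22
tool_pos: [0.5181, -0.039, 0.3012]
tool_rot: [3.106, 0.468, -0.007]
contact_force: [0.1, 0.1, -0.3]
opening: 0.0853
grip_force: 0.0
```

```bash
python3 snap.py w4
```

```text
[ 0.5181 -0.039   0.3012] [ 0.956  0.295 -0.005] [-0.217 -0.231  1.764 -0.002  1.613  1.054] [ 0.05  0.07 -0.28] 12.225
```

View pics/w4.png

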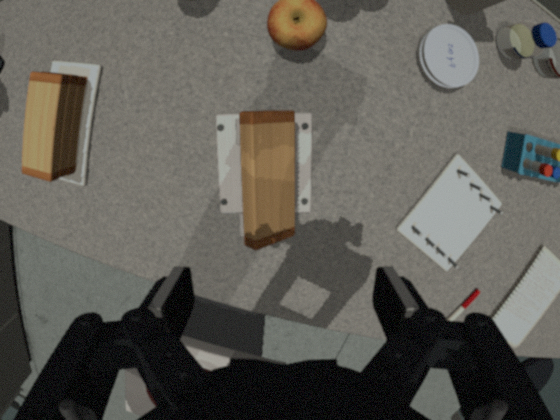

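The wrist view shows the board lying on the rest at (240–295, 111–248), with the pile at (55,125). I'll check the board's seated pose by projecting the expected corners.

```bash
python3 - <<'E'
from h import *
import cv2
np.set_printoptions(precision=4,suppress=True)
d=dict(np.load("w4.npz")); hsv=cv2.cvtColor(d["color"],cv2.COLOR_BGR2HSV)
m=cv2.inRange(hsv,(5,70,40),(25,255,255)); m[:,:200]=0;m[:,340:]=0;m[:90]=0;m[270:]=0
m=cv2.morphologyEx(m,cv2.MORPH_OPEN,np.ones((3,3)))
c=max(cv2.findContours(m,0,1)[0],key=cv2.contourArea); q=cv2.approxPolyDP(cv2.convexHull(c),4,True)[:,0];print(q.tolist())
c=c[:,0]
def fit(side,z):
    rows=range(125,225,3); us=[ (c[abs(c[:,1]-v)<=1,0].min() if side<0 else c[abs(c[:,1]-v)<=1,0].max()+1) for v in rows]
    P=np.array([wz(d,u,v,z) for u,v in zip(us,rows)]); f=np.polyfit((P-SEAT)@X,(P-SEAT)@Y,1); print("yaw",SY+np.degrees(np.arctan(f[0])),"Y",f[1])
fit(-1,.1048);fit(1,.0752)
for u,v,z in [(q[i][0],q[i][1],zz) for i in range(len(q)) for zz in(.0752,.1048,.1204)]: p=wz(d,u,v,z)-SEAT;print(u,v,z,p@X,p@Y)
E
```

```text
[[293, 111], [294, 233], [254, 249], [244, 243], [240, 112]]
yaw 17.626464915928956 Y 0.028905225530418615
yaw 17.578961928282716 Y -0.029120547207892842
293 111 0.0752 0.07253117445475847 -0.026673292074724526
293 111 0.1048 0.07278337456322996 -0.025776397315431996
293 111 0.1204 0.07291629083661355 -0.025303709536885922
294 233 0.0752 -0.07301462134137048 -0.028370758890470707
294 233 0.1048 -0.06106119522121839 -0.02733739544962178
294 233 0.1204 -0.054761416590327426 -0.026792784987552744
254 249 0.0752 -0.09446151357858046 0.021320064181221662
254 249 0.1048 -0.0807838539830261 0.01835850940208468
254 249 0.1204 -0.07357535770969337 0.01679768999145842
244 243 0.0752 -0.08631182568502335 0.03350181553027435
244 243 0.1048 -0.07328936426572369 0.02956090284544406
244 243 0.1204 -0.06642617513933603 0.02748393534938485
240 112 0.0752 0.07223641745746913 0.03270573901095783
240 112 0.1048 0.0725123147000621 0.02882882729038874
240 112 0.1204 0.07265772000359087 0.026785590032250967
```

```bash
python3 - <<'E'
from h import *
plan(SEAT+.0005*U-.0004*X+.12*N,Rt(17.5,45),n=7)
E
```

```text
7 [[1,[0.01,0.2,0.36],[0.8,0.0,-0.01]],[1,[0.0,0.24,0.34],[0.81,0.01,-0.0]],[1,[0.01,0.28,0.3],[0.8,-0.0,-0.01]],[1,[0.0,0.3,0.28],[0.8,-0.0,-0.01]],[1,[0.01,0.34,0.23],[0.8,0.0,-0.0]],[1,[-0.0,0.36,0.2],[0.81,0.0,-0.01]],[1,[0.0,0.38,0.16],[0.8,0.01,-0.01]]]
```

Request:
play_rows([
  [1, [0.01, 0.2, 0.36], [0.8, 0, -0.01]],
  [1, [0, 0.24, 0.34], [0.81, 0.01, 0]],
  [1, [0.01, 0.28, 0.3], [0.8, 0, -0.01]],
  [1, [0, 0.3, 0.28], [0.8, 0, -0.01]],
  [1, [0.01, 0.34, 0.23], [0.8, 0, 0]],
  [1, [0, 0.36, 0.2], [0.81, 0, -0.01]],
  [1, [0, 0.38, 0.16], [0.8, 0.01, -0.01]],
  [1, [0, 0, 0], [0, 0, 0]],
])

```text
t: 13.28
tool_pos: [0.5392, -0.1042, 0.1725]
tool_rot: [-2.33, -0.356, 0.154]
contact_force: [0.3, 0.3, -1.0]
opening: 0.0854
grip_force: 0.0
```

Request:
play_rows([
  [1, [0, 0, 0], [0, 0, 0]],
  [1, [0, 0, 0], [0, 0, 0]],
])

```text
t: 13.52
tool_pos: [0.5414, -0.1043, 0.1786]
tool_rot: [-2.336, -0.364, 0.143]
contact_force: [0.7, -0.3, -0.4]
opening: 0.0852
grip_force: 0.0
```

```bash
python3 snap.py w5; python3 - <<'E'
from h import *
from station import ctrl
o=ctrl.get_obs();c=np.array(o["tool_pos"])-SEAT;Q=R.from_rotvec(o["tool_rot"]).as_matrix();print(c@X,c@U,c@N,Q.T@N,Q.T@X)
import cv2
d=dict(np.load("w5.npz"));d["color"]
hsv=cv2.cvtColor(d["color"],cv2.COLOR_BGR2HSV);m=cv2.inRange(hsv,(5,70,40),(25,255,255));m[:60]=0
m=cv2.morphologyEx(m,cv2.MORPH_OPEN,np.ones((3,3)))
for c in cv2.findContours(m,0,1)[0]:
  if cv2.contourArea(c)>800:
    q=cv2.approxPolyDP(cv2.convexHull(c),4,True)[:,0]
    print("contour",cv2.boundingRect(c))
    for u,v in q:
      p0,k=wray(d,u,v); t=((SEAT+.011*N-p0)@N)/(k@N); e=p0+t*k-SEAT; print(u,v,"X,U",np.round([e@X,e@U],4))
plan(SEAT+.0005*U-.0004*X-.011*N,Rt(17.5,45),n=6)
E
```

```text
[ 0.5414 -0.1043  0.1786] [0.953 0.302 0.005] [-0.565  0.26   1.613  0.499  1.877  0.698] [ 0.67 -0.27 -0.35] 13.525
0.0009549509343665608 0.003008025266527919 0.12237519968020001 [ 1.28943927e-04  3.70134020e-03 -9.99993142e-01] [9.99976991e-01 6.78187157e-03 1.54044031e-04]
contour (245, 115, 82, 171)
323 116 X,U [ 0.0737 -0.0282]
319 282 X,U [-0.0708 -0.0305]
251 285 X,U [-0.0741  0.0309]
245 118 X,U [0.0717 0.0322]
contour (141, 66, 57, 96)
195 71 X,U [0.1107 0.0717]
188 155 X,U [0.0434 0.0792]
153 161 X,U [0.0393 0.1104]
141 150 X,U [0.0491 0.1209]
145 67 X,U [0.118  0.1146]
6 [[1,[-0.0,0.01,0.44],[0.0,-0.0,0.01]],[1,[-0.01,0.0,0.45],[0.01,-0.01,0.0]],[1,[-0.0,0.01,0.44],[0.0,0.0,0.01]],[1,[-0.01,0.01,0.45],[0.01,-0.0,0.0]],[1,[-0.0,0.01,0.44],[0.0,-0.01,0.01]],[1,[-0.0,0.0,0.45],[0.01,0.0,0.0]]]
```

The contour in this view gives the board centre at X 0.1 mm, U 1.1 mm, with length 145 and width 62 mm as it should. Now I'll approach and close on the long sides.

Request:
play_rows([
  [1, [-0.01, 0.02, 0.44], [0, 0, 0]],
  [1, [-0.01, 0.02, 0.45], [0, 0, 0]],
  [1, [0, 0, 0.44], [0, 0, 0]],
  [1, [0, 0, 0.45], [0, 0, 0]],
  [1, [0, 0, 0.44], [0, 0, 0]],
  [1, [0, 0, 0.45], [0, 0, 0]],
  [1, [0, 0, 0], [0, 0, 0]],
  [1, [0, 0, 0], [0, 0, 0]],
])

```text
t: 14.58
tool_pos: [0.5128, -0.017, 0.0814]
tool_rot: [-2.335, -0.361, 0.144]
contact_force: [-0.5, 0.1, 0.1]
opening: 0.0853
grip_force: 0.0
```

```bash
python3 - <<'E'
from h import *
from station import ctrl
o=ctrl.get_obs();c=np.array(o["tool_pos"])-SEAT;Q=R.from_rotvec(o["tool_rot"]).as_matrix();print(c@X,c@U,c@N,Q.T@N,Q.T@X,o["contact_force"])
E
```

```text
-0.00035169320441503496 -0.0007052077779787062 -0.011487879700394865 [ 2.80120990e-04  1.34152509e-03 -9.99999061e-01] [9.99989030e-01 4.67518513e-03 2.86390065e-04] [-0.54485086  0.13549802  0.06806897]
```

Request:
play_rows([
  [1, [0, -0.035, 0], [0, 0, 0]],
  [0, [0, 0, 0], [0, 0, 0]],
  [0, [0, 0, 0], [0, 0, 0]],
  [0, [0, 0, 0], [0, 0, 0]],
  [0, [0, 0, 0], [0, 0, 0]],
  [0, [0, 0, 0], [0, 0, 0]],
  [0, [0, 0, 0], [0, 0, 0]],
], force=40)

```text
t: 15.45
tool_pos: [0.5126, -0.0162, 0.083]
tool_rot: [-2.335, -0.36, 0.144]
contact_force: [0.8, -5.3, 5.1]
opening: 0.0633
grip_force: 46.7
```

```bash
python3 - <<'E'
from h import *
from station import ctrl
o=ctrl.get_obs();c=np.array(o["tool_pos"])-SEAT;print(c@X,c@U,c@N,o["opening"],o["grip_force"],o["contact_force"])
E
```

```text
-0.00027715706066145464 0.0010320267282479252 -0.010949580050133051 0.0632522930180069 46.734352111816406 [ 0.83967379 -5.33960078  5.05599476]
```

Request:
play_rows([
  [0, [0, 0, -0.2], [0, 0, 0]],
  [0, [0, 0, -0.5], [0, 0, 0]],
  [0, [0, 0, -0.7], [0, 0, 0]],
  [0, [0, 0, -0.8], [0, 0, 0]],
  [0, [0, 0, -0.8], [0, 0, 0]],
  [0, [0, 0, 0], [0, 0, 0]],
])

```text
t: 16.2
tool_pos: [0.5449, -0.1189, 0.1902]
tool_rot: [-2.338, -0.36, 0.14]
contact_force: [0.4, -0.2, -1.7]
opening: 0.0634
grip_force: 45.9
```

```bash
python3 - <<'E'
from h import *
p,Q=plan([.52,-.02,.3],Rt(12,0),g=0,n=7)
plan([.50,.16,.26],Rt(4,0),g=0,p0=p,R0=Q,n=6)
E
```

```text
7 [[0,[0.02,-0.43,-0.02],[-0.8,0.03,0.09]],[0,[0.01,-0.42,-0.06],[-0.8,0.03,0.1]],[0,[0.01,-0.41,-0.12],[-0.8,0.04,0.09]],[0,[0.0,-0.4,-0.15],[-0.79,0.03,0.09]],[0,[0.0,-0.38,-0.2],[-0.8,0.03,0.1]],[0,[-0.0,-0.35,-0.24],[-0.8,0.03,0.09]],[0,[-0.01,-0.33,-0.28],[-0.8,0.03,0.09]]]
6 [[0,[0.06,-0.6,0.13],[0.0,0.0,0.17]],[0,[0.04,-0.6,0.14],[0.0,0.0,0.16]],[0,[0.04,-0.6,0.13],[0.0,0.0,0.17]],[0,[0.01,-0.61,0.13],[0.0,0.0,0.17]],[0,[0.01,-0.6,0.13],[0.0,0.0,0.17]],[0,[-0.01,-0.6,0.14],[0.0,0.0,0.16]]]
```

Request:
play_rows([
  [0, [0.02, -0.43, -0.02], [-0.8, 0.03, 0.09]],
  [0, [0.01, -0.42, -0.06], [-0.8, 0.03, 0.1]],
  [0, [0.01, -0.41, -0.12], [-0.8, 0.04, 0.09]],
  [0, [0, -0.4, -0.15], [-0.79, 0.03, 0.09]],
  [0, [0, -0.38, -0.2], [-0.8, 0.03, 0.1]],
  [0, [0, -0.35, -0.24], [-0.8, 0.03, 0.09]],
  [0, [-0.01, -0.33, -0.28], [-0.8, 0.03, 0.09]],
])

```text
t: 17.08
tool_pos: [0.5175, -0.0169, 0.2967]
tool_rot: [-3.123, -0.332, 0.01]
contact_force: [-1.2, -0.9, -1.4]
opening: 0.0633
grip_force: 45.8
```

Request:
play_rows([
  [0, [0.06, -0.6, 0.13], [0, 0, 0.17]],
  [0, [0.04, -0.6, 0.14], [0, 0, 0.16]],
  [0, [0.04, -0.6, 0.13], [0, 0, 0.17]],
  [0, [0.01, -0.61, 0.13], [0, 0, 0.17]],
  [0, [0.01, -0.6, 0.13], [0, 0, 0.17]],
  [0, [-0.01, -0.6, 0.14], [0, 0, 0.16]],
  [0, [0, 0, 0], [0, 0, 0]],
  [0, [0, 0, 0], [0, 0, 0]],
])

```text
t: 18.08
tool_pos: [0.4977, 0.1616, 0.2575]
tool_rot: [-3.137, -0.115, 0.01]
contact_force: [0.2, -0.7, -1.3]
opening: 0.0633
grip_force: 45.8
```

```bash
python3 snap.py w6
```

```text
[0.4977 0.1616 0.2575] [ 0.997  0.073 -0.006] [ 0.17  -0.204  1.812  0.003  1.539  1.668] [ 0.17 -0.72 -1.27] 18.075
```

View pics/w6.png

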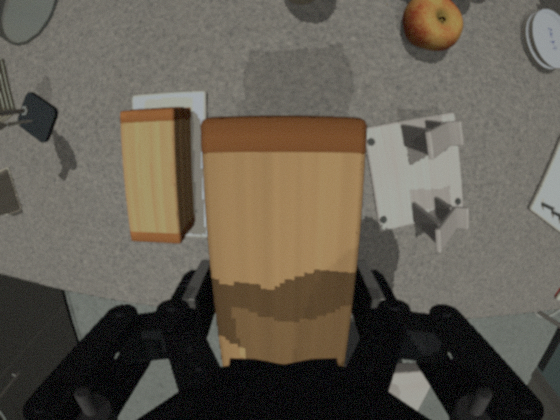

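The wrist view shows the held board square in the fingers, the pile's top at about (121–180, 109–242), and stand corners near (132,95) and (206,92). I'll refine these by edges.

```bash
python3 - <<'E'
from h import *
import cv2
np.set_printoptions(precision=4,suppress=True,linewidth=150)
d=dict(np.load("w6.npz"));im=d["color"];hsv=cv2.cvtColor(im,cv2.COLOR_BGR2HSV)
for v in(130,170,215):print(v,"V",hsv[v,112:212:1,2].tolist())
m=cv2.inRange(hsv,(5,70,40),(28,255,255));m[:,200:]=0;m[:95]=0;m[255:]=0;m[:,:105]=0
c=max(cv2.findContours(cv2.morphologyEx(m,cv2.MORPH_OPEN,np.ones((3,3))),0,1)[0],key=cv2.contourArea);print(cv2.approxPolyDP(cv2.convexHull(c),2.5,True)[:,0].tolist())
w=cv2.inRange(hsv,(0,0,165),(180,60,255));w[:,215:]=0;w[:80]=0;w[250:]=0;w[:,:105]=0
c=max(cv2.findContours(w,0,1)[0],key=cv2.contourArea);print(cv2.approxPolyDP(cv2.convexHull(c),2.5,True)[:,0].tolist())
E
```

```text
130 V [118, 121, 118, 120, 114, 112, 112, 118, 132, 147, 160, 162, 161, 161, 163, 159, 162, 161, 161, 163, 163, 161, 160, 160, 162, 164, 163, 162, 160, 163, 160, 163, 162, 163, 160, 162, 160, 163, 163, 160, 163, 163, 162, 163, 163, 162, 164, 162, 161, 162, 161, 160, 160, 161, 163, 164, 164, 161, 159, 161, 150, 133, 103, 73, 65, 58, 59, 69, 65, 63, 59, 60, 53, 64, 61, 63, 59, 67, 80, 94, 102, 109, 123, 126, 125, 124, 123, 123, 114, 100, 102, 106, 116, 113, 116, 118, 116, 119, 119, 114]
170 V [123, 128, 128, 124, 118, 115, 119, 121, 121, 120, 123, 138, 155, 162, 161, 161, 162, 163, 162, 162, 160, 160, 162, 162, 164, 161, 164, 164, 163, 163, 159, 162, 163, 163, 160, 163, 162, 163, 163, 161, 162, 161, 164, 165, 161, 160, 161, 165, 165, 163, 164, 161, 163, 162, 162, 162, 162, 164, 162, 163, 163, 157, 143, 117, 84, 58, 62, 56, 56, 63, 62, 61, 63, 56, 60, 62, 63, 62, 62, 78, 89, 105, 118, 124, 126, 125, 125, 124, 123, 125, 122, 124, 132, 137, 142, 144, 149, 149, 150, 153]
215 V [112, 121, 119, 117, 116, 119, 121, 122, 126, 124, 124, 123, 120, 119, 121, 130, 147, 159, 163, 163, 162, 162, 162, 164, 165, 161, 161, 162, 165, 163, 161, 164, 163, 159, 163, 164, 163, 163, 162, 161, 163, 163, 162, 163, 163, 162, 164, 165, 163, 163, 164, 163, 162, 163, 164, 163, 162, 162, 163, 164, 165, 164, 159, 160, 145, 125, 101, 74, 62, 56, 65, 67, 71, 62, 52, 61, 63, 62, 59, 59, 61, 63, 81, 104, 120, 126, 125, 128, 126, 127, 126, 139, 155, 143, 133, 134, 139, 144, 148, 150]
[[189, 108], [193, 222], [178, 243], [132, 240], [123, 172], [120, 112]]
[[203, 93], [201, 119], [134, 107], [134, 97]]
```

```bash
python3 - <<'E'
from h import *
import cv2
np.set_printoptions(precision=4,suppress=True,linewidth=150)
d=dict(np.load("w6.npz"));s=dict(np.load("side.npz"));c=dict(np.load("scene.npz"));sat=cv2.cvtColor(d["color"],cv2.COLOR_BGR2HSV)[:,:,1].astype(float)
def edge(prof,a,b,lvl,up):
    for i in range(a,b):
        x,y=prof[i],prof[i+1]
        if (x<lvl<=y) if up else (x>=lvl>y): return i+(lvl-x)/(y-x)
ends=[]
for u in(132,140,150,160,168):
    pr=sat[:,u-1:u+2].mean(1); ends.append((u,edge(pr,98,125,85,True),edge(pr,225,255,85,False)))
print(ends)
L=[(120.5,130),(123.3,170),(127.6,215)];Rr=[(173.8,130),(175.5,170),(177.9,215)]
for z in(.066,.07,.074,.078,.082):
    P=lambda q:np.array([wz(d,u,v,z)[:2] for u,v in q])
    l,r=P(L),P(Rr); fl=np.polyfit(l[:,0],l[:,1],1);fr=np.polyfit(r[:,0],r[:,1],1)
    t=P([(u,a) for u,a,b in ends if a]);bt=P([(u,b) for u,a,b in ends if b])
    yaw=(fl[0]+fr[0])/2; a=np.arctan(yaw);x=np.array([np.cos(a),np.sin(a)]);y=np.array([-x[1],x[0]])
    cx=((t@x).mean()+(bt@x).mean())/2; cy=((l@y).mean()+(r@y).mean())/2
    print(z,"yaw L,R",np.degrees(np.arctan([fl[0],fr[0]])),"W",(l@y).mean()-(r@y).mean(),"Len",(t@x).mean()-(bt@x).mean(),"ctr",cx*x+cy*y, "endyaw",np.degrees(np.arctan(np.polyfit(t@y,t@x,1)[0])))
k=400/110;f=lambda x,y,X,Y:(X+x/k-.4,Y+(y-300)/k-.4)
W=[(119.5,109),(172.7,108)]
for w,a,b in zip(W,[(50,388),None],[None]*2): pass
# stand corners at z=.01
Bs=np.array([wz(d,u,v,.01) for u,v in[(132,95),(206,92),(206,237)]]);print("stand",Bs)
# side/scene top corners: 0=+x+y 1=+x-y 2=-x-y
for n,im,off,pts in(("side",s,(205,275),[(50,388),(108,322),(343,383),(283,460)]),("scene",c,(155,262),[(58,375),(143,322),(314,432),(222,492)])):
  for z in(.070,.074,.078):
    q=np.array([onz(im,*f(x,y,*off),z)[:2] for x,y in pts]);e=(q[0]+q[1]-q[2]-q[3]);print(n,z,q.mean(0),"yaw",np.degrees(np.arctan2(e[1],e[0])),np.linalg.norm(e)/2)
E
```

```text
[(132, np.float64(109.5575221238938), np.float64(240.01470588235293)), (140, np.float64(109.41276595744681), np.float64(241.0)), (150, np.float64(108.61574074074075), np.float64(241.45128205128205)), (160, np.float64(108.04975124378109), np.float64(241.986301369863)), (168, np.float64(107.47085201793722), np.float64(242.48765432098764))]
0.066 yaw L,R [2.5058 2.4173] W 0.06470669044748578 Len 0.15345698802367852 ctr [0.4933 0.3107] endyaw -0.11498821825985939
0.07 yaw L,R [2.5058 2.4173] W 0.0639306498993592 Len 0.1516165470387325 ctr [0.4943 0.309 ] endyaw -0.11498821826022348
0.074 yaw L,R [2.5058 2.4173] W 0.06315460935123246 Len 0.1497761060537865 ctr [0.4953 0.3073] endyaw -0.11498821826010722
0.078 yaw L,R [2.5058 2.4173] W 0.06237856880310577 Len 0.14793566506884048 ctr [0.4963 0.3055] endyaw -0.11498821826034979
0.082 yaw L,R [2.5058 2.4173] W 0.06160252825497908 Len 0.14609522408389453 ctr [0.4973 0.3038] endyaw -0.11498821826010366
stand [[0.5872 0.3592 0.01  ]
 [0.59   0.2605 0.01  ]
 [0.4039 0.2571 0.01  ]]
side 0.07 [0.5001 0.3015] yaw 2.44689892137861 0.140248634717074
side 0.074 [0.498  0.3057] yaw 2.4468989213786276 0.13933857871441693
side 0.078 [0.4959 0.3098] yaw 2.4468989213786236 0.13842852271175982
scene 0.07 [0.4984 0.3061] yaw 1.600576078480458 0.14322908200937978
scene 0.074 [0.4948 0.3087] yaw 1.6005760784804235 0.1424988499080293
scene 0.078 [0.4913 0.3113] yaw 1.6005760784804648 0.14176861780667904
```

```bash
python3 - <<'E'
from h import *
import cv2
np.set_printoptions(precision=4,suppress=True,linewidth=150)
d=dict(np.load("w6.npz"));hsv=cv2.cvtColor(d["color"],cv2.COLOR_BGR2HSV)
Q=R.from_rotvec(d["r"]).as_matrix()
def tz(u,v,z):
    o,k=wray(d,u,v); o=Q.T@(o-d["p"]);k=Q.T@k; return (o+k*(z-o[2])/k[2])[:2]
m=cv2.inRange(hsv,(5,70,40),(28,255,255));m[:,:199]=0;m[:100]=0;m[:,372:]=0;m[262:]=0
E=[]
for v in(160,190,220,240):
    u=np.nonzero(m[v])[0];E.append((tz(u.min()-.5,v,-.0216),tz(u.max()+.5,v,-.0216)))
for a,b in E:print(a,b,(a+b)/2,b[1]-a[1])
l=np.array([e[0] for e in E]);r=np.array([e[1] for e in E]);print("inhand yaw",np.degrees(np.arctan([np.polyfit(l[:,0],l[:,1],1)[0],np.polyfit(r[:,0],r[:,1],1)[0]])))
for u in(220,250,283,320,345):print("end",tz(u,np.nonzero(m[:,u])[0].min()-.5,-.0216))
p,_=plan([.4953,.3072,.11],Rt(2.2),g=0,n=6)
E
```

```text
[ 0.0585 -0.0303] [0.0584 0.0316] [0.0585 0.0006] 0.06194765020917997
[ 0.0466 -0.0302] [0.0466 0.0315] [0.0466 0.0006] 0.06172790308457112
[ 0.0342 -0.0303] [0.0341 0.0315] [0.0342 0.0006] 0.061863246138387534
[ 0.0255 -0.0306] [0.0254 0.0318] [0.0255 0.0006] 0.06245051510903564
inhand yaw [ 0.4201 -0.3606]
end [ 0.0748 -0.0229]
end [ 0.0749 -0.0117]
end [0.0748 0.0004]
end [0.0749 0.0141]
end [0.0748 0.0234]
6 [[0,[0.03,-0.48,0.49],[-0.0,0.01,0.04]],[0,[0.02,-0.49,0.5],[-0.01,0.0,0.04]],[0,[0.03,-0.48,0.49],[0.0,0.01,0.04]],[0,[0.02,-0.49,0.5],[-0.0,0.01,0.04]],[0,[0.01,-0.49,0.49],[-0.0,0.0,0.04]],[0,[0.01,-0.48,0.5],[-0.01,0.01,0.04]]]
```

Request:
play_rows([
  [0, [0.03, -0.48, 0.49], [0, 0.01, 0.04]],
  [0, [0.02, -0.49, 0.5], [-0.01, 0, 0.04]],
  [0, [0.03, -0.48, 0.49], [0, 0.01, 0.04]],
  [0, [0.02, -0.49, 0.5], [0, 0.01, 0.04]],
  [0, [0.01, -0.49, 0.49], [0, 0, 0.04]],
  [0, [0.01, -0.48, 0.5], [-0.01, 0.01, 0.04]],
  [0, [0, 0, 0], [0, 0, 0]],
  [0, [0, 0, 0], [0, 0, 0]],
])

```text
t: 19.12
tool_pos: [0.4965, 0.3068, 0.1115]
tool_rot: [-3.141, -0.06, -0.004]
contact_force: [0.2, 0.0, -1.7]
opening: 0.0625
grip_force: 45.8
```

```bash
python3 - <<'E'
from h import *
from station import ctrl,imaging
import cv2
o=ctrl.get_obs();print(np.round(o["tool_pos"],4),np.round(R.from_rotvec(o["tool_rot"]).as_matrix(),4).tolist(),o["contact_force"])
s=imaging.get_image("side");c=imaging.get_image("scene");np.savez("s7.npz",**s);np.savez("c7.npz",**c)
k=4
a=cv2.resize(s["color"][240:375,200:320][:, :],(400,450),interpolation=cv2.INTER_CUBIC) # scale 3.333
b=cv2.resize(c["color"][230:365,150:270],(400,450),interpolation=cv2.INTER_CUBIC)
cv2.imwrite("pics/m7.png",np.hstack([a,b]))
E
```

```text
[0.4965 0.3068 0.1115] [[0.9993, 0.0379, 0.0024], [0.0379, -0.9993, 0.0001], [0.0024, -0.0001, -1.0]] [ 0.17467117  0.03542511 -1.67938201]
```

View pics/m7.png

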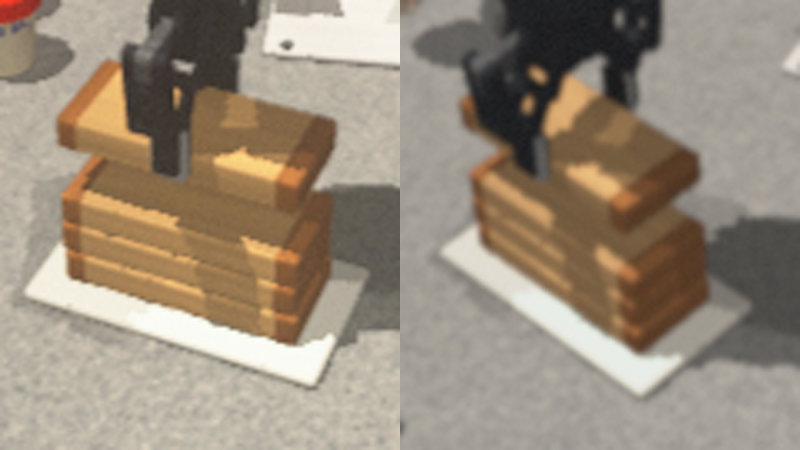

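The picture shows the board above the pile in both views. Held-board and pile corners: side (57,145), (293,210), (63,195), (276,256); scene (461,118), (616,230), (473,172), (620,268). I'll compare these with the predicted pixels to cancel calibration bias.

```bash
cat > e.py <<'E'
from h import *
np.set_printoptions(precision=1,suppress=True)
S=dict(np.load("s7.npz"));C=dict(np.load("c7.npz"))
def pr(im,p):
    q=im["extrinsics"]@np.r_[p,1]; return np.array([im["fx"]*q[0]/q[2]+im["cx"],im["fy"]*q[1]/q[2]+im["cy"]])
T=np.array([.4965,.3068,.1115]);Q=Rt(2.17)
def cor(c,yaw): 
    q=Rt(yaw); return [np.array(c)+q.apply([a*.075,-b*.032,0]) for a,b in((1,1),(1,-1),(-1,-1),(-1,1))]  # +x+y,+x-y,-x-y,-x+y
k=1/.3
for n,im,off in(("side",S,(200,240)),("scene",C,(150,230))):
  for nm,c,yaw in(("held top",T+[0,0,.0216],2.17),("held bot",T-[0,0,.0004],2.17),("pile",[.4953,.3074,.074],2.2)):
    print(n,nm,*[((pr(im,p)-off+.35)*k) for p in cor(c,yaw)])
E
python3 e.py
```

```text
side held top [ 52.8 118.2] [104.1  57.8] [337.1 118.8] [297.3 186.3]
side held bot [ 54.7 148.4] [105.3  87. ] [335.6 148.7] [296.2 217.2]
side pile [ 59.1 198.8] [108.5 135.9] [334.5 198.8] [295.9 268.9]
scene held top [55.9 99.4] [134.3  51. ] [301.7 153. ] [223.6 209. ]
scene held bot [ 60.  126.5] [137.5  77.8] [303.2 180.6] [226.1 237. ]
scene pile [ 67.1 172.5] [143.1 123. ] [306.4 227.2] [230.8 284.3]
```

```bash
cat > e2.py <<'E'
exec(open("e.py").read().split("k=1/.3")[0])
import cv2
np.set_printoptions(precision=3,suppress=True)
def mes(im,cs,z0,z1,side):
    "mean over rows of observed minus predicted u for the vertical edge at corner cs"
    sat=cv2.GaussianBlur(cv2.cvtColor(im["color"],cv2.COLOR_BGR2HSV)[:,:,1],(3,3),0).astype(float)
    a=pr(im,[*cs[:2],z1]);b=pr(im,[*cs[:2],z0]);out=[]
    for v in range(int(a[1])+2,int(b[1])-0):
        u=a[0]+(b[0]-a[0])*(v-a[1])/(b[1]-a[1]); lo,hi=int(u)-9,int(u)+10
        p=sat[v,lo:hi]; p=p if side<0 else p[::-1]
        L=(np.median(p[:4])+np.median(p[-5:]))/2; i=np.nonzero((p[:-1]<L)&(p[1:]>=L))[0]
        if len(i)==0 or p[-5:].mean()-p[:4].mean()<25: continue
        x=i[0]+(L-p[i[0]])/(p[i[0]+1]-p[i[0]]); out.append((lo+x if side<0 else hi-1-x)-u)
    return np.median(out),np.std(out),len(out)
def J(im,c,yaw,i,z):
    f=lambda q:pr(im,cor(np.r_[np.array(c[:2])+q[:2],z],yaw+q[2])[i])[0]
    return [(f(e)-f(-e))/(2*s) for e,s in((np.array([.001,0,0]),1),(np.array([0,.001,0]),1),(np.array([0,0,.5]),.5))]
pc=[.4953,.3074];A=[];rh=[];rp=[]
for im in(S,C):
  for i,sd in((0,-1),(2,1)):
    h=mes(im,cor(T,2.17)[i],.1111,.1331,sd); p=mes(im,cor([*pc,0],2.2)[i],.052,.074,sd)
    print("held",np.round(h,2),"pile",np.round(p,2)); rh.append(h[0]);rp.append(p[0]);A.append(J(im,pc,2.2,i,.07))
A=np.array(A)
for n,r in(("held",rh),("pile",rp),("pile-held",np.array(rp)-rh)):
    x,res,_,_=np.linalg.lstsq(A,np.array(r),rcond=None); print(n,"dx mm,dy mm,dyaw deg",x,"resid px",A@x-r)
E
python3 e2.py
```

```text
held [1.07 0.18 7.  ] pile [0.61 0.13 6.  ]
held [-0.51  0.18  7.  ] pile [-0.53  0.18  6.  ]
held [-0.15  0.38  6.  ] pile [0.74 0.12 6.  ]
held [-1.63  0.07  6.  ] pile [-0.92  0.17  6.  ]
held dx mm,dy mm,dyaw deg [-1.721  3.657 -3.129] resid px [-1.05   0.753  0.232  0.125]
pile dx mm,dy mm,dyaw deg [ 0.623 -0.313 -2.986] resid px [-0.593  0.425  0.131  0.071]
pile-held dx mm,dy mm,dyaw deg [ 2.344 -3.971  0.143] resid px [ 0.457 -0.328 -0.101 -0.054]
```

Request:
play_rows([
  [0, [-0.02, -0.02, 0.2], [0, 0.017, 0]],
  [0, [0, 0, 0.2], [0, 0, 0]],
  [0, [0, 0, 0.12], [0, 0, 0]],
  [0, [0, 0, 0], [0, 0, 0]],
  [0, [0, 0, 0], [0, 0, 0]],
])

```text
t: 19.85
tool_pos: [0.4949, 0.3087, 0.0848]
tool_rot: [-3.141, -0.061, -0.006]
contact_force: [-0.4, 0.6, -0.5]
opening: 0.0633
grip_force: 45.8
```

```bash
cat > st.py <<'E'
from station import ctrl
from h import *
f=[];
o=ctrl.get_obs(); print(np.round(o["tool_pos"],4),np.round(R.from_rotvec(o["tool_rot"]).as_matrix()[:,[0,2]].T,4).tolist(),"F",np.round(o["contact_force"],2),"M",np.round(o["wrist_torque"],3),o["t"])
E
python3 st.py
```

```text
[0.4949 0.3087 0.0848] [[0.9992, 0.0387, 0.004], [0.0039, 0.0004, -1.0]] F [-0.41  0.63 -0.45] M [-0.019 -0.002 -0.006] 19.85
```

Request:
play_rows([
  [0, [0, 0, 0.08], [0, -0.028, 0]],
  [0, [0, 0, 0.02], [0, 0, 0]],
  [0, [0, 0, 0.02], [0, 0, 0]],
  [0, [0, 0, 0], [0, 0, 0]],
])

```text
t: 20.35
tool_pos: [0.4948, 0.3086, 0.0786]
tool_rot: [-3.141, -0.061, 0.001]
contact_force: [0.2, 0.4, -1.6]
opening: 0.0632
grip_force: 45.8
```

```bash
python3 st.py
```

```text
[0.4948 0.3086 0.0786] [[0.9993, 0.0387, -0.0003], [-0.0003, 0.0001, -1.0]] F [ 0.16  0.41 -1.6 ] M [ 0.009 -0.023  0.033] 20.35
```

Request:
play_rows([
  [0, [0, 0, 0.02], [0, 0, 0]],
  [0, [0, 0, 0.02], [0, 0, 0]],
  [0, [0, 0, 0], [0, 0, 0]],
])

```text
t: 20.72
tool_pos: [0.4949, 0.3086, 0.0768]
tool_rot: [-3.141, -0.061, -0.0]
contact_force: [-0.2, -0.3, -0.8]
opening: 0.063
grip_force: 45.9
```

```bash
python3 st.py
```

```text
[0.4949 0.3086 0.0768] [[0.9993, 0.0387, 0.0001], [0.0001, 0.0002, -1.0]] F [-0.15 -0.27 -0.76] M [-0.002 -0.048 -0.015] 20.725
```

```bash
cat > e3.py <<'E'
exec(open("e.py").read().split("k=1/.3")[0])
from station import ctrl,imaging
import cv2,sys
np.set_printoptions(precision=2,suppress=True)
o=ctrl.get_obs();T=np.array(o["tool_pos"]);x=R.from_rotvec(o["tool_rot"]).as_matrix()[:,0];yaw=np.degrees(np.arctan2(x[1],x[0]));zb=T[2]-.0004
ims=[]
for n in("side","scene"):
    L=[imaging.get_image(n) for _ in range(4)]; im=L[0]; im["color"]=np.mean([l["color"] for l in L],0).astype(np.uint8); ims.append(im)
A=[];D=[]
for im,nm in zip(ims,("side","scene")):
  sat=cv2.cvtColor(im["color"],cv2.COLOR_BGR2HSV)[:,:,1].astype(float)
  for i,sd in((0,-1),(2,1)):
    c=cor(T,yaw)[i]; r={}
    for z in(zb+.018,zb+.014,zb+.010,zb+.006,zb-.006,zb-.010,zb-.014,zb-.018):
        u,v=pr(im,[c[0],c[1],z]); us=np.arange(-8,5,.25); q=cv2.remap(sat.astype(np.float32),(u-sd*us*-1).astype(np.float32)[None],np.full((1,len(us)),v,np.float32),cv2.INTER_LINEAR)[0]
        k=np.nonzero(q>=75)[0]; r[z-zb]=(us[k[0]] if len(k) else np.nan)
    v=np.array(list(r.values())); print(nm,"L" if sd<0 else "R","inset px held",v[:4],"pile",v[4:])
    A.append(J(im,T,yaw,i,.07) if 0 else None); D.append(-sd*(np.nanmedian(v[4:])-np.nanmedian(v[:4])))
    f=lambda q:pr(im,cor(np.r_[T[:2]+q[:2],.07],yaw+q[2])[i])[0]
    A[-1]=[(f(e)-f(-e))/(2*s) for e,s in((np.array([.001,0,0]),1),(np.array([0,.001,0]),1),(np.array([0,0,.5]),.5))]
A=np.array(A);D=np.array(D);print(A,D)
x3=np.linalg.lstsq(A,D,rcond=None)[0];x2=np.linalg.lstsq(A[:,:2],D,rcond=None)[0]
print("pile-held dx,dy,dyaw",x3,A@x3-D,"fixed yaw",x2,A[:,:2]@x2-D,"T",T,yaw)
E
python3 e3.py
```

```text
side L inset px held [-8. -8. -8. -8.] pile [-8. -8. -8. -8.]
side R inset px held [-8. -8. -8. -8.] pile [-8. -8. -8. -8.]
scene L inset px held [-5.75 -5.75 -5.5  -5.75] pile [-7.75 -8.   -8.   -8.  ]
scene R inset px held [-8. -8. -8. -8.] pile [-8. -8. -8. -8.]
[[-0.44 -0.26 -0.07]
 [-0.47 -0.19 -0.04]
 [-0.29 -0.38 -0.31]
 [-0.34 -0.35  0.25]] [ 0.   -0.   -2.25 -0.  ]
pile-held dx,dy,dyaw [-2.83  5.05  3.48] [-0.32  0.23  0.07  0.04] fixed yaw [-3.09  5.87] [-0.17  0.34  0.92 -1.04] T [0.49 0.31 0.08] 2.2186638062525956
```

```bash
sed -i 's/u-sd\*us\*-1/u-sd*us/; s/-8,5,.25/-6,5,.05/' e3.py; python3 e3.py
```

```text
side L inset px held [0.8  1.   0.95 1.1 ] pile [0.85 0.85 0.75 0.7 ]
side R inset px held [0.65 0.6  0.65 0.5 ] pile [0.35 0.3  0.15 0.35]
scene L inset px held [1.2 1.1 1.4 1.4] pile [1.2  1.4  1.4  1.35]
scene R inset px held [1.35 1.15 1.2  1.3 ] pile [0.25 0.1  0.05 0.2 ]
[[-0.44 -0.26 -0.07]
 [-0.47 -0.19 -0.04]
 [-0.29 -0.38 -0.31]
 [-0.34 -0.35  0.25]] [-0.17  0.3   0.07  1.1 ]
pile-held dx,dy,dyaw [ 0.53 -2.06  2.02] [ 0.34 -0.24 -0.08 -0.04] fixed yaw [ 0.38 -1.59] [ 0.42 -0.18  0.42 -0.66] T [0.49 0.31 0.08] 2.2150867927644944
```

```bash
python3 - <<'E'
s=open("e3.py").read()
s=s.replace('sat=cv2.cvtColor(im["color"],cv2.COLOR_BGR2HSV)[:,:,1].astype(float)','g=im["color"].astype(float);sat=(g[:,:,2]-g[:,:,0])/(g.sum(2)+30)*100')
s=s.replace('k=np.nonzero(q>=75)[0]','bg=q[(us<-3)&(us>-5)].mean();inn=q[(us>1.8)&(us<2.8)].mean();k=np.nonzero(q>=(bg+inn)/2)[0]')
open("e4.py","w").write(s)
E
python3 e4.py
python3 - <<'E'
from h import *
import cv2
np.set_printoptions(precision=4,suppress=True)
# same edge extraction of the pile's near long edge(top) in w4 and w6
for n,rows in(("w4",(90,105,120,135,150)),("w6",(130,150,170,190,215))):
    d=dict(np.load(n+".npz"));g=d["color"].astype(float);c=(g[:,:,2]-g[:,:,0])/(g.sum(2)+30)*100
    V=g.max(2)
    for v in rows: print(n,v,"V",V[v,20:100:1].astype(int).tolist() if n=="w4" and v in(105,135) else "")
E
```

```text
side L inset px held [1.05 1.25 1.25 1.3 ] pile [1.   1.   0.95 0.9 ]
side R inset px held [0.75 0.65 0.65 0.6 ] pile [0.35 0.4  0.35 0.55]
scene L inset px held [1.25 1.3  1.4  1.4 ] pile [1.3 1.4 1.3 1.3]
scene R inset px held [1.3  1.25 1.35 1.35] pile [0.5  0.4  0.35 0.45]
[[-0.44 -0.26 -0.07]
 [-0.47 -0.19 -0.04]
 [-0.29 -0.38 -0.31]
 [-0.34 -0.35  0.25]] [-0.27  0.27 -0.05  0.9 ]
pile-held dx,dy,dyaw [ 0.4  -1.48  1.85] [ 0.36 -0.26 -0.08 -0.04] fixed yaw [ 0.26 -1.05] [ 0.44 -0.2   0.37 -0.61] T [0.49 0.31 0.08] 2.2162465996169414
w4 90 V 
w4 105 V [119, 120, 120, 115, 118, 131, 149, 158, 158, 157, 157, 156, 157, 159, 157, 157, 156, 157, 159, 157, 158, 157, 158, 158, 159, 158, 161, 159, 159, 157, 161, 158, 161, 157, 160, 156, 145, 117, 78, 60, 52, 55, 62, 55, 63, 70, 72, 63, 60, 58, 58, 57, 60, 62, 72, 65, 58, 61, 54, 56, 60, 71, 82, 99, 114, 123, 122, 118, 126, 138, 157, 160, 147, 121, 90, 77, 90, 106, 112, 117]
w4 120 V 
w4 135 V [122, 119, 132, 144, 156, 159, 158, 161, 159, 160, 160, 159, 158, 160, 158, 159, 160, 160, 159, 158, 158, 160, 163, 161, 160, 164, 157, 163, 161, 158, 159, 161, 150, 134, 100, 68, 57, 56, 58, 56, 52, 65, 72, 64, 57, 56, 55, 57, 59, 61, 58, 62, 62, 60, 62, 55, 60, 58, 82, 98, 118, 123, 121, 123, 123, 137, 158, 163, 142, 111, 80, 74, 96, 115, 122, 122, 117, 114, 113, 114]
w4 150 V 
w6 130 V 
w6 150 V 
w6 170 V 
w6 190 V 
w6 215 V
```

Request:
play_rows([
  [0, [0.01, 0.02, 0], [0, 0, -0.035]],
  [0, [0, 0, 0], [0, 0, 0]],
  [0, [0, 0, 0.02], [0, 0, 0]],
  [0, [0, 0, 0], [0, 0, 0]],
  [0, [0, 0, 0.02], [0, 0, 0]],
  [0, [0, 0, 0], [0, 0, 0]],
])

```text
t: 22.68
tool_pos: [0.4954, 0.3076, 0.075]
tool_rot: [-3.141, -0.068, 0.0]
contact_force: [-2.1, 0.0, 3.4]
opening: 0.063
grip_force: 46.3
```

```bash
python3 st.py
```

```text
[0.4954 0.3076 0.075 ] [[0.9991, 0.0435, -0.0001], [-0.0001, 0.0001, -1.0]] F [-2.07  0.04  3.38] M [-0.216  0.177 -0.035] 22.675
```

Request:
play_rows([
  [0, [0, 0, 0.01], [0, 0, 0]],
  [0, [0, 0, 0], [0, 0, 0]],
  [0, [0, 0, 0], [0, 0, 0]],
])

```text
t: 23.05
tool_pos: [0.4954, 0.3076, 0.0744]
tool_rot: [-3.141, -0.068, 0.0]
contact_force: [-3.3, -0.8, 3.5]
opening: 0.0629
grip_force: 46.4
```

```bash
python3 st.py
```

```text
[0.4954 0.3076 0.0744] [[0.9991, 0.0435, -0.0], [-0.0, 0.0001, -1.0]] F [-3.31 -0.81  3.53] M [-0.368  0.241  0.002] 23.05
```

Request:
play_rows([
  [0, [0, 0, 0.01], [0, 0, 0]],
  [0, [0, 0, 0], [0, 0, 0]],
  [0, [0, 0, 0], [0, 0, 0]],
])

```text
t: 23.42
tool_pos: [0.4954, 0.3076, 0.0739]
tool_rot: [-3.141, -0.068, 0.0]
contact_force: [-2.2, -1.8, 4.8]
opening: 0.063
grip_force: 46.6
```

```bash
python3 st.py
```

```text
[0.4954 0.3076 0.0739] [[0.999, 0.0436, -0.0], [-0.0, 0.0, -1.0]] F [-2.17 -1.79  4.81] M [-0.379  0.353 -0.057] 23.425
```

Touch is felt: Fz rose about 5 N. The moments suggest the −x/−y side bears first, so I'll trim the tilt slightly and watch them.

Request:
play_rows([
  [0, [0, 0, 0], [-0.05, -0.05, 0]],
  [0, [0, 0, 0], [0, 0, 0]],
  [0, [0, 0, 0], [0, 0, 0]],
])

```text
t: 23.8
tool_pos: [0.4955, 0.3078, 0.0739]
tool_rot: [3.134, 0.068, -0.011]
contact_force: [-2.2, -1.2, 3.6]
opening: 0.0629
grip_force: 46.6
```

```bash
python3 st.py
```

```text
[0.4955 0.3078 0.0739] [[0.999, 0.0435, -0.0069], [-0.0066, -0.0067, -1.0]] F [-2.18 -1.16  3.62] M [-0.046  0.228  0.013] 23.8
```

Request:
play_rows([
  [0, [0, 0, 0], [0, -0.06, 0]],
  [0, [0, 0, 0], [0, 0, 0]],
  [0, [0, 0, 0], [0, 0, 0]],
])

```text
t: 24.18
tool_pos: [0.4957, 0.3079, 0.074]
tool_rot: [3.134, 0.068, -0.023]
contact_force: [-2.4, -1.6, 5.0]
opening: 0.0631
grip_force: 46.6
```

```bash
python3 st.py; python3 e4.py | tail -1
```

```text
[0.4957 0.3079 0.074 ] [[0.9989, 0.0435, -0.0147], [-0.0144, -0.0069, -0.9999]] F [-2.41 -1.63  4.99] M [ 0.017  0.051 -0.043] 24.175
pile-held dx,dy,dyaw [-0.28 -1.03  1.67] [ 0.21 -0.15 -0.04 -0.03] fixed yaw [-0.4  -0.64] [ 0.27 -0.09  0.36 -0.54] T [0.5  0.31 0.07] 2.491287284949812
```

The moments are now null, the board is flat, and the load is about 6 N. I'll release and retreat.

Request:
play_rows([
  [0.78, [0, 0, 0], [0, 0, 0]],
  [0.85, [0, 0, 0], [0, 0, 0]],
  [1, [0, 0, 0], [0, 0, 0]],
  [1, [0, 0, 0], [0, 0, 0]],
  [1, [0, 0, 0], [0, 0, 0]],
])

```text
t: 25.2
tool_pos: [0.4954, 0.3076, 0.0736]
tool_rot: [3.134, 0.068, -0.024]
contact_force: [0.3, -0.2, 0.3]
opening: 0.0856
grip_force: 0.0
```

```bash
python3 st.py
```

```text
[0.4954 0.3076 0.0736] [[0.9989, 0.0435, -0.0155], [-0.0152, -0.0075, -0.9999]] F [ 0.27 -0.17  0.31] M [ 0.022 -0.01  -0.034] 25.2
```

Request:
play_rows([
  [1, [0, 0, -0.2], [0, 0, 0]],
  [1, [0, 0, -0.4], [0, 0, 0]],
  [1, [0, 0, -0.8], [0, 0.11, 0]],
  [1, [0, 0, -0.8], [0.05, 0, 0]],
  [1, [0, 0, -0.8], [0, 0, 0]],
  [1, [0, 0, -0.4], [0, 0, 0]],
  [1, [0, 0, 0], [0, 0, 0]],
  [1, [0, 0, 0], [0, 0, 0]],
])

```text
t: 26.2
tool_pos: [0.4956, 0.3081, 0.2418]
tool_rot: [3.14, 0.069, -0.004]
contact_force: [0.1, 0.4, 0.2]
opening: 0.0853
grip_force: 0.0
```

```bash
python3 snap.py w9; python3 - <<'E'
from h import *
import cv2
from station import imaging
np.set_printoptions(precision=4,suppress=True,linewidth=150)
d=dict(np.load("w9.npz"));g=d["color"].astype(float);V=g.max(2)
s=cv2.cvtColor(d["color"],cv2.COLOR_BGR2HSV);m=cv2.inRange(s,(5,70,40),(28,255,255));m=cv2.morphologyEx(m,cv2.MORPH_OPEN,np.ones((3,3)));m[:,:150]=0;m[:,420:]=0;m[:70]=0
c=max(cv2.findContours(m,0,1)[0],key=cv2.contourArea);q=cv2.approxPolyDP(cv2.convexHull(c),3,True)[:,0];print(q.tolist())
for u,v in q:print(wz(d,u,v,.0975))
for n in("side","scene"):np.savez("f_"+n+".npz",**imaging.get_image(n))
E
```

```text
[0.4956 0.3081 0.2418] [ 0.999  0.044 -0.003] [ 0.429 -0.049  1.698  0.     1.496  1.956] [0.15 0.41 0.19] 26.2
[[316, 113], [319, 136], [314, 265], [254, 267], [248, 114]]
[0.5707 0.2818 0.0975]
[0.5505 0.278  0.0975]
[0.4249 0.2736 0.0975]
[0.4201 0.3331 0.0975]
[0.5674 0.341  0.0975]
```

```bash
python3 - <<'E'
from h import *
import cv2
np.set_printoptions(precision=4,suppress=True,linewidth=150)
d=dict(np.load("w9.npz"));im=d["color"];hsv=cv2.cvtColor(im,cv2.COLOR_BGR2HSV)
P0=np.array([.4955,.3078]);a=np.radians(2.49);x=np.array([np.cos(a),np.sin(a)]);y=np.array([-x[1],x[0]])
# rectify world plane z on a 0.5 mm grid, then find edges along scan lines
Rw=R.from_rotvec(d["r"]).as_matrix();H=d["hand_eye"];o=d["p"]+Rw@H[:3,3];Rc=Rw@H[:3,:3]
def proj(p):
    c=Rc.T@(p-o).T; r=np.hypot(c[0],c[1]); th=np.arctan2(r,c[2]); return (d["cx"]+d["fx"]*th*c[0]/r,d["cy"]+d["fx"]*th*c[1]/r)
def scan(chan,z,along,fixed,rng):
    t=np.arange(*rng,.0002); out=[]
    for f in fixed:
        w=P0+np.outer(t,x if along=="x" else y)+f*(y if along=="x" else x); u,v=proj(np.c_[w,np.full(len(w),z)])
        p=cv2.GaussianBlur(cv2.remap(chan.astype(np.float32),u.astype(np.float32)[None],v.astype(np.float32)[None],cv2.INTER_LINEAR),(9,1),0)[0]
        i=np.argmax(abs(np.gradient(p)));out.append(t[i])
    return np.array(out)
g=im.astype(float);col=(g[:,:,2]-g[:,:,0])/(g.sum(2)+30)*100;V=g.max(2)
Bx=np.array([-.05,-.03,.0,.03,.05])
print("board +y",scan(col,.0975,"y",Bx,(.024,.042)));print("board -y",scan(col,.0975,"y",Bx,(-.042,-.024)))
By=np.array([-.02,-.01,0,.01,.02]);print("board +x",scan(col,.0975,"x",By,(.065,.085)));print("board -x",scan(col,.0975,"x",By,(-.085,-.065)))
Sx=np.array([-.06,-.03,0,.03,.06,.08]);print("stand +y",scan(V,.01,"y",Sx,(.042,.06)));print("stand -y",scan(V,.01,"y",Sx,(-.06,-.042)))
Sy=np.array([-.04,-.02,0,.02,.04]);print("stand +x",scan(V,.01,"x",Sy,(.087,.105)));print("stand -x",scan(V,.01,"x",Sy,(-.105,-.087)))
E
sed -e 's/^o=ctrl.get_obs.*/T=np.array([.4955,.3078,.0755]);yaw=2.49;zb=.0755/' e4.py > e5.py; python3 e5.py
```

```text
board +y [0.03   0.0306 0.0306 0.0304 0.0308]
board -y [-0.0308 -0.032  -0.032  -0.0318 -0.0318]
board +x [0.0748 0.0744 0.0748 0.0744 0.0746]
board -x [-0.0726 -0.0736 -0.0736 -0.0736 -0.0736]
stand +y [0.048  0.0482 0.0492 0.0486 0.049  0.0488]
stand -y [-0.0502 -0.0494 -0.0496 -0.0476 -0.043  -0.0488]
stand +x [0.0944 0.094  0.094  0.094  0.0936]
stand -x [-0.104  -0.1044 -0.1042 -0.1042 -0.0938]
side L inset px held [0.75 0.9  0.8  0.9 ] pile [1.05 1.05 1.   0.85]
side R inset px held [0.75 0.75 0.7  0.65] pile [0.5  0.45 0.35 0.5 ]
scene L inset px held [1.15 1.25 1.3  1.3 ] pile [1.1  1.25 1.2  1.15]
scene R inset px held [1.25 1.3  1.45 1.45] pile [1.   1.   1.   1.15]
[[-0.44 -0.26 -0.07]
 [-0.47 -0.19 -0.05]
 [-0.29 -0.38 -0.31]
 [-0.34 -0.35  0.25]] [ 0.17  0.25 -0.1   0.37]
pile-held dx,dy,dyaw [-0.62  0.1   0.8 ] [ 0.02 -0.01 -0.   -0.  ] fixed yaw [-0.68  0.28] [ 0.05  0.01  0.19 -0.25] T [0.5  0.31 0.08] 2.49
```

The board is flush within about 1 mm and 1°, and the arm is clear of everything. I'll hand the job in.

```bash
python3 -c "
from station import ctrl
print(ctrl.finish_job())"
```

```text
the job is handed in; nothing more can be done
None
```

The board was seated on the sloping rest and let go, then taken by its long sides, lowered onto the pile to a light touch of about 6 N and released; my last measurements put it within about 1 mm and 1° of the pile, and the job was handed in at about 27 s.

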